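# Fit the rotor in the tube tumbler under its stayed hood

## Robot

A 7-joint arm with a two-finger parallel gripper is mounted at the origin on a cart in front of the work surface, level with it; the furniture and walls round the work are solid. World frame = base frame: x ahead of the robot, y to its left, z up, the work surface at z = 0. Lengths are in m, angles in degrees, forces in N, time in s.
With the tool pointing down it reaches from about 0.425 to 1.025 m from the base axis. Payload 3.6 kg.
Tool frame: the origin (TCP) lies on the front face of the gripper's body, between the roots of the fingers; the fingertips stand 73 mm ahead of it and the grasp point (between the pads) lies 54 mm ahead of it (robot.tcp_to_grasp is the distance from the TCP to the grasp point, in m); z points along the fingers, y is the line along which they close (so a half turn about z gives the same grasp; the last joint's range is limited). The gripper opens to 85 mm and grips with 20 to 120 N. Pads are 22 mm wide; open, the fingers measure 114 mm over their backs; the gripper's body (76 mm by 85 mm) begins 54 mm behind the grasp point. The pads swing forward as they close: fully open they stand 13 mm farther back than shut.
Start: joints at [-76.06, 33.873, 2.773, 92.16, -1.908, 54.013, -1.931], TCP at [0.24, 0.684, 0.304] pointing down, gripper open.
Joint ranges: [-153.93, 153.93], [-27.13, 128.08], [-72.61, 78.16], [10.71, 143.7], [-87.88, 267.88], [4.46, 118.87], [-176.78, 176.78]. Speed limits (degrees/s): [147.25, 147.25, 180, 180, 180, 180, 180].

## Interface

Orientations are given as [roll, pitch, yaw] about the fixed x, y, z axes, in that order (R = Rz(yaw) Ry(pitch) Rx(roll)).
In Python, from station import robot gives the robot as it stands.
- The arm moves only by the tool servo_tool, never from a script. Its argument "commands" is a list of rows, each a list of 7 numbers: the opening, from -1 (shut) to 1 (fully open), then the shift along the tool's x, y, z as a fraction of full scale, then the turn, a rotation vector about the tool's x, y, z as a fraction of full scale. In form: [[grip, tx, ty, tz, wx, wy, wz], ...]. A call has 1 to 12 rows; each row shifts and turns the commanded pose from where the row before left it, along the tool's axes as they then stand; what a row does not reach is not made up. Full scale, the value 1, is 0.05 m for a shift and pi rad for a turn. A row lasts 1/12 s, in which the tool goes at most 41.7 mm and 7.16 degrees, less where a joint would pass 70% of its speed; a pose out of reach is approached as far as the arm can. A call with a number of a shift or a turn outside -1 to 1 is refused whole. A call with a gripper value outside its range is refused whole. The fingers move at their own pace and stop on an object; the grip force is fixed at half the most. Time passes only in rows, so rows that do not move let the fingers close. It gives the time, the measured TCP pose, the force, the opening and the grip force at its end, in the units of the state.
- robot.sense(): the state, without advancing time (a new reading comes with each control period).
- robot.snapshot(name): name is "side" or "top"; returns (picture, depth): 400x640x3 uint8, blue, green, red; 400x640 float32, m along the optical axis (not along the pixel's ray), 0 where there is no reading.
- robot.camera_info(name): a dict with "camera_matrix" (3x3 intrinsics, pixels), "extrinsics" (4x4, takes a point from camera to world coordinates). Camera axes: x right, y up, looking along -z (the intrinsics and any distortion apply to the point x, -y, -z); pixel columns grow to the right and rows downward; lengths in m; the calibration is good to about 2 mm. A picture is of the moment at which its call begins. camera_info takes no time and is no camera call.
- robot.job_done(): hands the job in; it is judged then, once.
The state is a dict: "time": time; "joint_positions": joint angles; "dq": joint speeds; "joint_torque": joint torques, N m; "position": TCP position; "eef_rot": TCP orientation; "wrist_force": force on the tool from outside, world axes, zero at the start; "torque": the same for the moment, N m; "finger_gap": finger opening in m; "finger_force": force on a finger pad.
Only numpy, scipy, OpenCV 4.12 (cv2) and the standard library are available. Lean on these libraries where they do the work, as an engineer would, in place of code of your own. Each camera call takes 0.05 s, during which the arm holds its last target. There are 200 camera calls.

## Task

Put the rotor wheel into the tube tumbler: raise the tumbler's hood by its front bar all the way, until its folding stay locks straight and carries it, then take the rotor from its stand and lower its axle into the two open bearing slots until both ends are fully down before you let go. Then break the stay's knee by its black handle and guide the hood with it until it is fully shut; the hood must never drop or slam. Do not disturb the loose things lying around.

Things in the scene. Friction and masses are not known exactly. Their poses are not given: they have to be found in the camera images.
- tumbler: tube tumbler: heavy fixed white tub, 180 mm deep (its x) by 200 mm wide (its y), rim 115 mm above the bench, wall 5 mm, open at the top under a hinged white hood with a clear window; control panel on the front, grey motor box at the rear of the left side, folding stay on the right side. Origin: centre of its underside; x from the front (robot side) to the rear, y to its left, z up
- bearing_left (a point): where the axle's centre lies when fully down in the left slot: 70 mm above the bench, at tumbler x = 0, y = +55 mm; axes as the tumbler's. The slot is in an aluminium bearing plate inside the tub, 8 mm thick (51 to 59 mm from the tub's middle), 40 mm wide, top 94 mm above the bench; open at the top, 14 mm wide, with 45 degree lead-ins, 30 mm wide at the mouth
- bearing_right (a point): the same for the right slot and plate, tumbler y = -55 mm
- lid_hinge (a point): middle of the hood's hinge line (parallel to the tumbler's y) on the rear rim: tumbler x = +90 mm, z = 115 mm
- lid (a joint): opening angle of the hood (rad): 0 shut, 1.22 with the stay pulled straight (it goes no further), about 1.20 resting on the locked stay. The hood is 180 mm deep, 200 mm wide, 45 mm high, 0.45 kg; it falls shut unless held or carried by the locked stay
- lid_bar (a point): middle of the hood's front bar: round steel, 10 mm diameter, 110 mm long, parallel to the hinge, with an end bracket at 55 mm either side, else free all round. Shut, it lies 40 mm in front of the tub, 129 mm above the bench (220 mm in front of the hinge line, 14 mm above it); it swings about the hinge with the hood. Its axes are the hood's (the tumbler's when shut)
- stay_knee (a joint): knee angle of the folding stay on the tumbler's right side (rad): 0 folded with the hood shut, 2.16 straight, 2.36 locked (past straight, bent slightly to the rear against its stop). When the hood is pulled fully up the arms come straight and the knee's weight and a light spring (0.04 N m) carry it over centre; eased off a few mm, the hood then rests on the stay
- stay_handle (a point): centre of the grip at the stay's knee: black, round, 14 mm diameter, 46 mm long, parallel to the hinge, 141 mm right of the tumbler's middle and 41 mm outside the hood's side. It swings on a circle about stay_pivot, in step with the hood: who holds it holds the hood. Some 8 mm forward from locked the knee is straight; pulled on, it breaks and swings forward and down with the hood
- stay_pivot (a point): on the axis of the stay's lower pivot, level sideways with stay_handle: tumbler x = +18 mm, y = -141 mm, z = 63 mm. The stay has two 87 mm arms: pivot to knee and knee to a pin on the hood's side. Folded, the handle is 87 mm in front of this point and 9 mm below it; locked, about 31 mm behind and 82 mm above it
- rotor: rotor: white wheel, 80 mm diameter, 12 mm thick, eight dark tube grommets, at the middle of a steel axle of 10 mm diameter, 132 mm long; 18 mm collars 42 to 47 mm either side go between the bearing plates; 0.2 to 0.3 kg. Origin: wheel centre; axle along its y; ends alike. At the start in the stand, axle level, 54 mm above the bench; grip the wheel's flat faces from above, clear of the axle
- axle_end_a (a point): point on the axle 55 mm from the middle (rotor y = +55 mm), where it lies in a slot
- axle_end_b (a point): the same at rotor y = -55 mm
- stand: grey fixed parking stand, base 90 x 130 mm, 8 mm thick, with two upright slotted plates 66 mm high, 6 mm thick, 55 mm either side of the middle, in whose slots the axle lies (along the stand's y). Origin: centre of its underside
- tally_counter: loose grey hand tally counter, 53 mm across, 18 mm high, on the bench (leave it); origin at its underside
- marker: loose black marker pen, 142 mm long, on the bench (leave it); origin at its underside
- vial: loose standing vial, 28 mm diameter, 113 mm high (leave it); origin at its underside
- forceps: loose steel forceps, 113 mm long, on the bench (leave them); origin at the underside

How it is judged:
By the outcome, as a careful person would: the job done as asked, in the order asked, and still so for the second after the job is handed in, with the robot touching nothing.
It also fails if it takes over 72 s, if anything falls off the work surface, if the arm or the gripper's body presses on something with over 40 N, if the wrist force passes 120 N, or if a joint passes its speed limit or range.

## Working session

There is one attempt and no reset: what is moved stays moved. The work goes in short steps, Python scripts to look and compute and a tool call to move; the robot and the scene stay as the last step left them, time stands still between calls to the robot, and variables do not carry over. Pictures are saved under pics/ and viewed, at most 10 in all, crops included, and the job is handed in when it is done.

Besides the shell and the picture viewer there is one more tool, called after ">>>" as name([rows], argument=value, ...), one row to a line, values as JSON. servo_tool: Moves the arm, as the interface text tells. Shift numbers are shares of 0.05 m and turn numbers shares of pi rad, none past 1 either way. Its arguments: {"type":"object","properties":{"commands":{"type":"array","items":{"type":"array","items":{"type":"number"}}}},"required":["commands"]}

```bash
mkdir -p pics; ls
python3 - <<'E'
from station import robot
import cv2,numpy as np
print(robot.sense())
for n in("side","top"):
    p,d=robot.snapshot(n); cv2.imwrite(f"pics/{n}0.png",p); np.save(f"{n}0.npy",d)
    c=robot.camera_info(n); print(n,c)
E
```

```text
pics
{'time': 0.0, 'joint_positions': array([-76.05807145,  33.92424788,   2.76583918,  92.23706471,
        -1.90863083,  54.01364159,  -1.93201623]), 'dq': array([-0.05320145,  0.02206845, -0.00067371, -0.08396769,  0.01259198,
       -0.08971695, -0.04812944]), 'joint_torque': array([-1.58202452e-03, -5.48693490e+01,  1.54676132e+00, -1.98124087e+01,
        9.61303536e-03,  8.81524844e-03,  1.99103727e-05]), 'position': array([0.23935671, 0.6836321 , 0.3027544 ]), 'eef_rot': array([-1.79871257e+02,  5.77931514e-03,  1.60705237e+02]), 'wrist_force': array([ 0.05254887, -0.06312282,  0.79421556]), 'torque': array([-0.03286242,  0.02553128,  0.03559086]), 'finger_force': 0.0, 'finger_gap': 0.0853110582990826}
side {'camera_matrix': array([[413.71626655,   0.        , 312.71615679],
       [  0.        , 413.71626655, 197.80523915],
       [  0.        ,   0.        ,   1.        ]]), 'extrinsics': array([[ 0.30257677,  0.50357256, -0.80923543, -0.4226703 ],
       [-0.95300362,  0.14629225, -0.26529732, -0.35978483],
       [-0.01521158,  0.8514771 ,  0.52417111,  0.73049486],
       [ 0.        ,  0.        ,  0.        ,  1.        ]])}
top {'camera_matrix': array([[399.9192656 ,   0.        , 315.86844984],
       [  0.        , 399.9192656 , 199.19129433],
       [  0.        ,   0.        ,   1.        ]]), 'extrinsics': array([[-0.02881553,  0.97726836, -0.2100386 ,  0.33361115],
       [-0.99957696, -0.02900129,  0.00219624, -0.03640339],
       [-0.00394507,  0.21001303,  0.97769063,  1.089524  ],
       [ 0.        ,  0.        ,  0.        ,  1.        ]])}
```

View pics/top0.png

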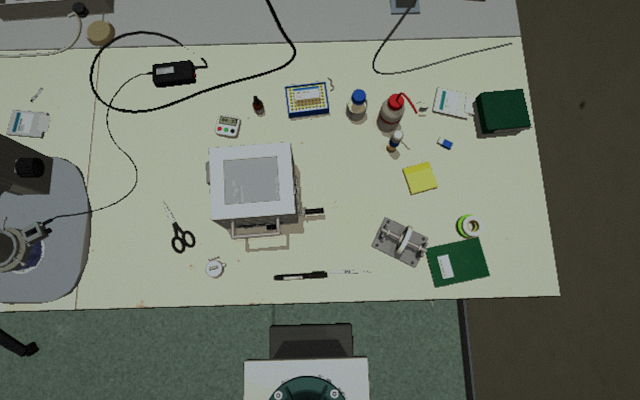

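View pics/side0.png

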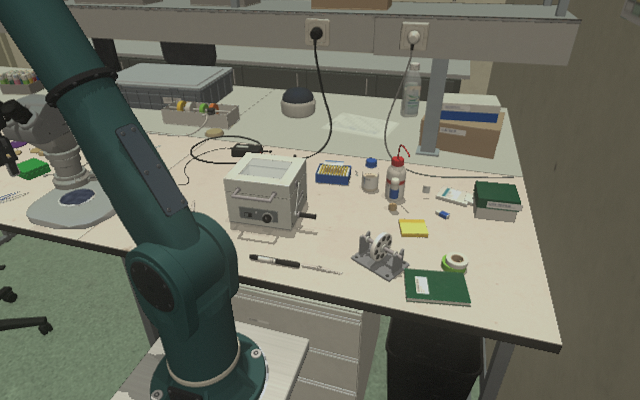

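The top view shows the tumbler (hood x 209-296, y 145-220), bar at about (267,242), handle at (315,211), rotor at (403,240), and the marker and forceps at y≈273. Now the measurements from depth.

```bash
cat > h.py <<'E'
import numpy as np,cv2
from station import robot
from scipy.spatial.transform import Rotation as R
def cloud(n,d):
    c=robot.camera_info(n);K=c["camera_matrix"];E=c["extrinsics"]
    v,u=np.mgrid[0:d.shape[0],0:d.shape[1]]
    p=np.stack([(u-K[0,2])/K[0,0]*d,-(v-K[1,2])/K[1,1]*d,-d],-1)
    w=p@E[:3,:3].T+E[:3,3]; w[d==0]=np.nan
    return w
def proj(n,P):
    c=robot.camera_info(n);K=c["camera_matrix"];E=c["extrinsics"]
    q=(np.atleast_2d(P)-E[:3,3])@E[:3,:3]; q=q*[1,-1,-1]
    q=q@K.T; return q[:,:2]/q[:,2:]
E
python3 - <<'E'
from h import *
for n in("top","side"):
    w=cloud(n,np.load(n+"0.npy"));P=w.reshape(-1,3);P=P[~np.isnan(P[:,0])]
    def sel(x0,x1,y0,y1,z0,z1): return P[(P[:,0]>x0)&(P[:,0]<x1)&(P[:,1]>y0)&(P[:,1]<y1)&(P[:,2]>z0)&(P[:,2]<z1)]
    for z0,z1 in((.15,.175),):
        q=sel(.35,.85,-.05,.35,z0,z1); print(n,"hood",len(q),np.median(q[:,2]),cv2.minAreaRect(q[:,:2].astype(np.float32)*1000))
    q=sel(.3,.7,-.4,-.1,.01,.15)
    for z0,z1 in((.004,.012),(.05,.07),(.075,.11)):
        q=sel(.3,.6,-.36,-.1,z0,z1); print("stand",z0,len(q),q.mean(0) if len(q) else 0,q[:,2].max() if len(q) else 0,cv2.minAreaRect(q[:,:2].astype(np.float32)*1000) if len(q) else 0)
w=cloud("top",np.load("top0.npy"))
for u,v in((267,242),(267,236),(315,211),(308,211),(403,240),(211,147),(293,143),(296,217),(213,222),(395,141),(215,268),(300,276),(345,271),(426,230),(372,240),(384,219),(414,266)): print((u,v),w[v,u].round(3))
E
python3 - <<'E'
import cv2
a=cv2.imread("pics/top0.png")[130:290,200:440];b=cv2.imread("pics/side0.png")[140:290,210:450]
import numpy as np
b=cv2.copyMakeBorder(b,0,10,0,0,0)
cv2.imwrite("pics/c0.png",cv2.resize(np.hstack([a]),None,fx=3.3,fy=3.3,interpolation=2))
E
```

```text
top hood 6041 0.15909395416338 ((585.373779296875, 117.18050384521484), (180.7877197265625, 200.3528594970703), 2.9800679683685303)
stand 0.004 1518 [ 0.43823491 -0.26194658  0.00792561] 0.011989696747314982 ((450.5709228515625, -229.9166717529297), (298.7376403808594, 259.7423400878906), 0.014246051199734211)
stand 0.05 314 [ 0.44031463 -0.25864028  0.05974574] 0.06962008726079372 ((440.9315490722656, -260.32080078125), (122.44539642333984, 74.41683197021484), 81.35372161865234)
stand 0.075 142 [ 0.44050461 -0.25907015  0.0879275 ] 0.09751891724432526 ((440.9063415527344, -260.23248291015625), (12.569387435913086, 68.9063949584961), 61.774017333984375)
side hood 2059 0.15908444226401586 ((585.2753295898438, 117.91429138183594), (187.87811279296875, 201.6448516845703), 2.9289801120758057)
stand 0.004 1001 [ 0.43441624 -0.26838897  0.00842261] 0.011998011291723842 ((461.0351257324219, -231.755615234375), (258.6339111328125, 279.85980224609375), 89.2762222290039)
stand 0.05 360 [ 0.43562683 -0.26273802  0.05947591] 0.06995608266596487 ((440.1631774902344, -258.9902038574219), (126.10873413085938, 76.57842254638672), 78.5707778930664)
stand 0.075 135 [ 0.43534352 -0.25971765  0.08542511] 0.09476537116490491 ((439.3749084472656, -260.4002990722656), (13.649553298950195, 66.67963409423828), 59.74220275878906)
(267, 242) [ 0.453  0.098 -0.002]
(267, 236) [0.453 0.082 0.129]
(315, 211) [ 0.523 -0.036  0.059]
(308, 211) [ 0.523 -0.017  0.062]
(403, 240) [ 0.438 -0.254  0.089]
(211, 147) [0.729 0.257 0.001]
(293, 143) [ 0.735  0.022 -0.001]
(296, 217) [0.504 0.013 0.09 ]
(213, 222) [0.512 0.246 0.001]
(395, 141) [ 0.699 -0.251  0.091]
(215, 268) [0.386 0.233 0.02 ]
(300, 276) [0.358 0.009 0.014]
(345, 271) [ 0.368 -0.111  0.009]
(426, 230) [ 0.472 -0.338  0.   ]
(372, 240) [ 0.45  -0.189 -0.002]
(384, 219) [ 0.505 -0.223  0.009]
(414, 266) [ 0.376 -0.295  0.007]
```

View pics/c0.png

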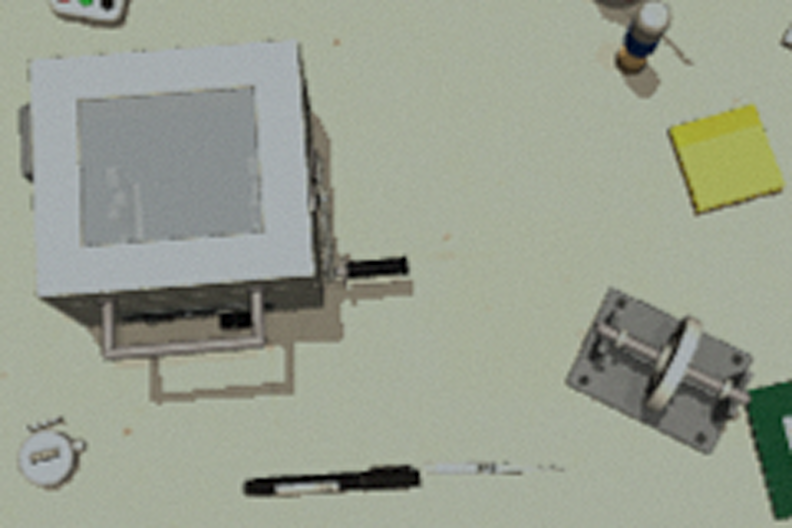

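```bash
cat >> h.py <<'E'
T0=np.array([.5855,.1172,0]);YAW=2.95
def tw(x,y,z): return T0+R.from_euler('z',YAW,degrees=True).apply([x,y,z])   # tumbler->world
def plane(n,uv,z):
    c=robot.camera_info(n);K=c["camera_matrix"];E=c["extrinsics"]
    d=E[:3,:3]@[(uv[0]-K[0,2])/K[0,0],-(uv[1]-K[1,2])/K[1,1],-1]
    return E[:3,3]+d*(z-E[2,3])/d[2]
def tool(zdir,ydir):
    z=np.array(zdir,float);z/=np.linalg.norm(z);y=np.array(ydir,float);y-=z*(y@z);y/=np.linalg.norm(y)
    return R.from_matrix(np.stack([np.cross(y,z),y,z],1))
def dirT(x,y,z): return R.from_euler('z',YAW,degrees=True).apply([x,y,z])
def now():
    s=robot.sense();return s["position"],R.from_euler('xyz',s["eef_rot"],degrees=True),s
def delta(grasp,rot,cur=None,off=.054):
    "tool-axes shift (units of 50mm) and turn (units of pi) from cur (pos,rot) to have grasp point at grasp"
    p,r=cur or now()[:2]; q=np.array(grasp)-rot.apply([0,0,off])
    return r.inv().apply(q-p)/.05,(r.inv()*rot).as_rotvec()/np.pi
E
python3 - <<'E'
from h import *
c=[plane("top",(u/3.3+200-.35,v/3.3+130-.35),.008) for u,v in((568,383),(612,288),(752,350),(708,452))]
c=np.array(c);print("stand",c.mean(0),cv2.minAreaRect((c[:,:2]*1000).astype(np.float32)))
for n in("top","side"):
    P=cloud(n,np.load(n+"0.npy")).reshape(-1,3)
    b=P[(P[:,0]>.42)&(P[:,0]<.475)&(P[:,1]>.0)&(P[:,1]<.22)&(P[:,2]>.115)&(P[:,2]<.145)]
    print(n,"bar",len(b),np.median(b,0),cv2.minAreaRect((b[:,:2]*1000).astype(np.float32)))
    h=P[(P[:,0]>.47)&(P[:,0]<.57)&(P[:,1]>-.07)&(P[:,1]<-.01)&(P[:,2]>.04)&(P[:,2]<.07)]
    print("handle",len(h),h.mean(0),h.min(0),h.max(0))
print("bar exp",tw(-.13,0,.129),"handle exp",tw(-.069,-.141,.054),"brg",tw(0,0,.07))
rt=tool([0,0,-1],dirT(1,0,0))
p,r,s=now();print(p)
print(delta(tw(-.13,0,.129+.07),rt))
E
```

```text
stand [ 0.44350939 -0.26168808  0.008     ] ((443.9978942871094, -261.84283447265625), (124.57677459716797, 91.99549102783203), 62.32522201538086)
top bar 244 [0.45640525 0.11239499 0.13298916] ((461.4468688964844, 110.26753234863281), (116.06269073486328, 24.86935806274414), 89.73397064208984)
handle 90 [ 0.52346815 -0.03273694  0.05884417] [ 0.51679717 -0.05402601  0.05013833] [ 0.53194682 -0.01160816  0.0647826 ]
side bar 162 [0.45497874 0.11023893 0.13164939] ((460.0870666503906, 109.47647094726562), (28.574716567993164, 118.1430435180664), 0.3457779884338379)
handle 77 [ 0.52154757 -0.03362437  0.05693484] [ 0.51393865 -0.05524656  0.04835411] [ 0.53188564 -0.01024032  0.06378465]
bar exp [0.45567227 0.11050962 0.129     ] handle exp [ 0.52384793 -0.0271642   0.054     ] brg [0.5855 0.1172 0.07  ]
[0.23940933 0.68368952 0.30285469]
(array([-7.87032123, -9.38825345,  1.01729029]), array([-0.0005449 ,  0.00042165,  0.37640937]))
```

>>> servo_tool([
  [-0.2, -0.49, -0.585, 0.04, 0, 0, 0],
  [-0.2, -0.49, -0.585, 0.04, 0, 0, 0],
  [-0.2, -0.49, -0.585, 0.04, 0, 0, 0],
  [-0.2, -0.49, -0.585, 0.04, 0, 0, 0],
  [-0.2, -0.49, -0.585, 0.04, 0, 0, 0],
  [-0.2, -0.49, -0.585, 0.04, 0, 0, 0],
  [-0.2, -0.49, -0.585, 0.04, 0, 0, 0],
  [-0.2, -0.49, -0.585, 0.04, 0, 0, 0],
  [-0.2, -0.49, -0.585, 0.04, 0, 0, 0],
  [-0.2, -0.49, -0.585, 0.04, 0, 0, 0],
  [-0.2, -0.49, -0.585, 0.04, 0, 0, 0],
  [-0.2, -0.49, -0.585, 0.04, 0, 0, 0],
])

```text
time: 1.1
position: [0.4012, 0.2539, 0.2797]
eef_rot: [-180.0, -0.0, 160.7]
wrist_force: [0.3, 0.2, -0.6]
finger_gap: 0.0341
finger_force: 0.0
```

>>> servo_tool([
  [-0.2, 0, 0, 0, 0, 0, 0.038],
  [-0.2, 0, 0, 0, 0, 0, 0.038],
  [-0.2, 0, 0, 0, 0, 0, 0.038],
  [-0.2, 0, 0, 0, 0, 0, 0.038],
  [-0.2, 0, 0, 0, 0, 0, 0.038],
  [-0.2, 0, 0, 0, 0, 0, 0.038],
  [-0.2, 0, 0, 0, 0, 0, 0.038],
  [-0.2, 0, 0, 0, 0, 0, 0.038],
  [-0.2, 0, 0, 0, 0, 0, 0.038],
  [-0.2, 0, 0, 0, 0, 0, 0.034],
])

```text
time: 1.93
position: [0.4008, 0.2557, 0.2797]
eef_rot: [-180.0, 0.0, 92.7]
wrist_force: [-1.2, -0.3, 0.1]
finger_gap: 0.0342
finger_force: 0.0
```

```bash
cat >> h.py <<'E'
BAR=tool([0,0,-1],dirT(1,0,0))
E
python3 - <<'E'
from h import *
print(delta(tw(-.13,0,.199),BAR),delta(tw(-.13,0,.129),BAR)); s=robot.sense();print(s["finger_gap"],s["joint_positions"].round(1),s["time"])
E
```

```text
(array([-2.95291319,  0.95920461,  0.53505412]), array([-0.0001496 ,  0.00010361, -0.00136858])) (array([-2.95245609,  0.9598616 ,  1.9350539 ]), array([-0.0001496 ,  0.00010361, -0.00136858]))
0.03424304450463454 [-55.9  19.3  22.6 125.6 -12.1  37.1 -22. ] 1.9333
```

>>> servo_tool([
  [-0.2, -0.59, 0.192, 0.107, 0, 0, 0],
  [-0.2, -0.59, 0.192, 0.107, 0, 0, 0],
  [-0.2, -0.59, 0.192, 0.107, 0, 0, 0],
  [-0.2, -0.59, 0.192, 0.107, 0, 0, 0],
  [-0.2, -0.59, 0.192, 0.107, 0, 0, -0.001],
  [-0.2, 0, 0, 0.35, 0, 0, 0],
  [-0.2, 0, 0, 0.35, 0, 0, 0],
  [-0.2, 0, 0, 0.35, 0, 0, 0],
  [-0.2, 0, 0, 0.2, 0, 0, 0],
  [-0.2, 0, 0, 0.15, 0, 0, 0],
])

```text
time: 2.77
position: [0.4567, 0.1107, 0.186]
eef_rot: [-179.9, -0.2, 93.1]
wrist_force: [-40.5, -3.7, 141.5]
finger_gap: 0.0339
finger_force: 47.1
```

>>> servo_tool([
  [-1, 0, 0, 0, 0, 0, 0],
  [-1, 0, 0, 0, 0, 0, 0],
  [-1, 0, 0, 0, 0, 0, 0],
  [-1, 0, 0, 0, 0, 0, 0],
  [-1, 0, 0, 0, 0, 0, 0],
])

```text
time: 3.18
position: [0.4568, 0.1109, 0.1856]
eef_rot: [180.0, -0.1, 93.2]
wrist_force: [-5.9, -2.6, 27.8]
finger_gap: 0.0078
finger_force: 59.0
```

Run:
```python
from h import *
p,r,s=now();print(s["finger_gap"],s["finger_force"],s["wrist_force"],s["joint_positions"].round(1))
print(delta(tw(-.13,0,.129),BAR))
# arc rows, closing in tool frame: relative displacement
a0=np.arctan2(.014,.220)
def b(th): return np.array([.09-.2204*np.cos(a0+th),0,.115+.2204*np.sin(a0+th)])
ths=np.concatenate([[0,.03,.08],np.linspace(.14,1.14,17),[1.17,1.195,1.21,1.22]])
for t,u in zip(ths[:-1],ths[1:]):
    d=dirT(*(b(u)-b(t))); print(round(u,3),(BAR.inv().apply(d)/.05).round(3))
```

```text
0.00783520960735738 58.96537721157074 [-5.91373162 -2.60939934 27.79795035] [-31.4  28.3  16.3 130.2 -19.6  23.7   4.3]
(array([-0.00766924, -0.02218736,  0.05226715]), array([ 1.33383987e-05, -6.34114236e-04,  1.20569588e-03]))
0.03 [-0.     0.01  -0.132]
0.08 [-0.     0.026 -0.219]
0.14 [-0.     0.046 -0.26 ]
0.202 [-0.     0.064 -0.268]
0.265 [-0.     0.081 -0.263]
0.328 [-0.     0.097 -0.258]
0.39 [-0.     0.113 -0.251]
0.452 [-0.     0.128 -0.244]
0.515 [-0.     0.143 -0.235]
0.577 [-0.     0.158 -0.226]
0.64 [-0.     0.172 -0.216]
0.702 [-0.     0.185 -0.204]
0.765 [-0.     0.197 -0.192]
0.827 [-0.     0.209 -0.18 ]
0.89 [-0.     0.22  -0.166]
0.952 [-0.     0.229 -0.152]
1.015 [-0.     0.239 -0.138]
1.078 [-0.     0.247 -0.123]
1.14 [-0.     0.254 -0.107]
1.17 [-0.     0.124 -0.046]
1.195 [-0.     0.104 -0.035]
1.21 [-0.     0.063 -0.02 ]
1.22 [-0.     0.042 -0.013]
```

>>> servo_tool([
  [-1, 0, 0, -0.05, 0, 0, 0],
  [-1, 0, 0.01, -0.132, 0, 0, 0],
  [-1, 0, 0.026, -0.219, 0, 0, 0],
  [-1, 0, 0.046, -0.26, 0, 0, 0],
  [-1, 0, 0.064, -0.268, 0, 0, 0],
])

```text
time: 3.6
position: [0.4637, 0.1114, 0.2297]
eef_rot: [-179.9, 0.0, 93.2]
wrist_force: [2.5, 0.1, -4.4]
finger_gap: 0.0079
finger_force: 58.3
```

Run:
```python
from h import *
p,r,s=now();print(s["finger_gap"],s["finger_force"],s["wrist_force"],s["torque"])
a0=np.arctan2(.014,.220);th=.202
print(delta(tw(.09-.2204*np.cos(a0+th),0,.115+.2204*np.sin(a0+th)),BAR))
d,_=robot.snapshot("side");cv2.imwrite("pics/s1.png",cv2.resize(d[90:290,180:420],None,fx=3,fy=3))
```

```text
0.007898092594097798 58.267582654953 [ 2.4552572   0.10518748 -4.44061277] [-0.01934401 -0.1162933  -0.03832531]
(array([-0.0103195 , -0.01570227,  0.05817176]), array([-0.00044348,  0.00025817,  0.00148112]))
```

View pics/s1.png

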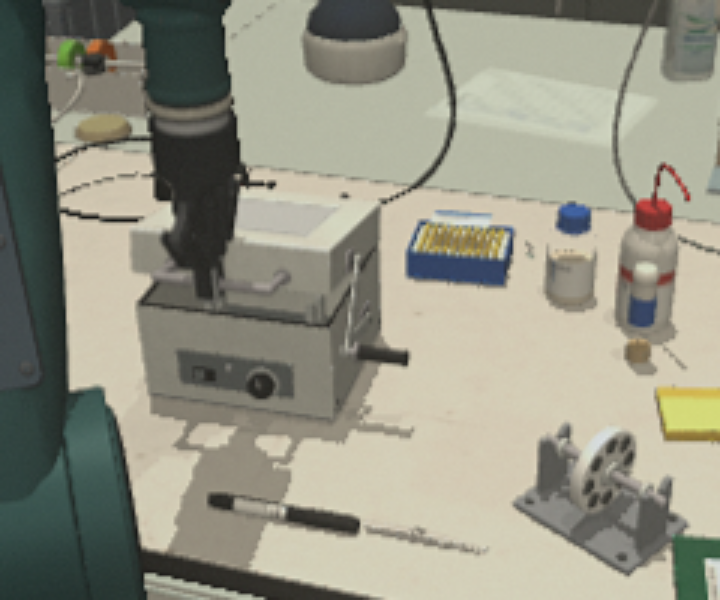

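The picture shows the bar gripped and the hood lifting, at crop (205,280). Continuing along the arc.

>>> servo_tool([
  [-1, 0, 0.081, -0.263, 0, 0, 0],
  [-1, 0, 0.097, -0.258, 0, 0, 0],
  [-1, 0, 0.113, -0.251, 0, 0, 0],
  [-1, 0, 0.128, -0.244, 0, 0, 0],
  [-1, 0, 0.143, -0.235, 0, 0, 0],
  [-1, 0, 0.158, -0.226, 0, 0, 0],
  [-1, 0, 0.172, -0.216, 0, 0, 0],
  [-1, 0, 0.185, -0.204, 0, 0, 0],
  [-1, 0, 0.197, -0.192, 0, 0, 0],
  [-1, 0, 0.209, -0.18, 0, 0, 0],
])

```text
time: 4.48
position: [0.5335, 0.1152, 0.3422]
eef_rot: [-179.2, 0.0, 93.2]
wrist_force: [-9.0, -0.2, 5.8]
finger_gap: 0.0077
finger_force: 58.6
```

>>> servo_tool([
  [-1, 0, 0.22, -0.166, 0, 0, 0],
  [-1, 0, 0.229, -0.152, 0, 0, 0],
  [-1, 0, 0.239, -0.138, 0, 0, 0],
  [-1, 0, 0.247, -0.123, 0, 0, 0],
  [-1, 0, 0.254, -0.107, 0, 0, 0],
  [-1, 0, 0.124, -0.046, 0, 0, 0],
  [-1, 0, 0, 0, 0, 0, 0],
])

```text
time: 5.07
position: [0.6055, 0.119, 0.3826]
eef_rot: [179.8, -0.0, 93.2]
wrist_force: [-3.4, -0.8, 13.2]
finger_gap: 0.0075
finger_force: 62.6
```

Run:
```python
from h import *
p,r,s=now();print(s["finger_gap"],s["finger_force"],s["wrist_force"],s["torque"])
a0=np.arctan2(.014,.220)
for th in(1.17,1.195,1.21,1.22):print(th,delta(tw(.09-.2204*np.cos(a0+th),0,.115+.2204*np.sin(a0+th)),BAR))
```

```text
0.007517445003372707 62.63572096824646 [-3.3699128  -0.81826793 13.22679299] [-0.3141399   0.84461981 -0.04466093]
1.17 (array([-0.01496344, -0.05942748,  0.11157501]), array([ 0.00102616, -0.00014434,  0.0013046 ]))
1.195 (array([-0.01537584,  0.04512182,  0.07675143]), array([ 0.00102616, -0.00014434,  0.0013046 ]))
1.21 (array([-0.01562553,  0.10825775,  0.05711566]), array([ 0.00102616, -0.00014434,  0.0013046 ]))
1.22 (array([-0.01579288,  0.15050893,  0.04455222]), array([ 0.00102616, -0.00014434,  0.0013046 ]))
```

>>> servo_tool([
  [-1, 0, 0.06, -0.02, 0, 0, 0],
  [-1, 0, 0.06, -0.02, 0, 0, 0],
  [-1, 0, 0.05, -0.015, 0, 0, 0],
  [-1, 0, 0, 0, 0, 0, 0],
])

```text
time: 5.4
position: [0.613, 0.1194, 0.3849]
eef_rot: [179.9, -0.0, 93.2]
wrist_force: [-8.3, -1.2, 15.2]
finger_gap: 0.0073
finger_force: 63.1
```

Run:
```python
from h import *
p,r,s=now();print(s["wrist_force"],s["torque"])
d,z=robot.snapshot("side");cv2.imwrite("pics/s2.png",cv2.resize(d[70:230,220:360],None,fx=3.7,fy=3.7));np.save("s2.npy",z)
```

```text
[-8.33061574 -1.15258864 15.1964099 ] [-0.31662334  1.80815961 -0.01601414]
```

View pics/s2.png

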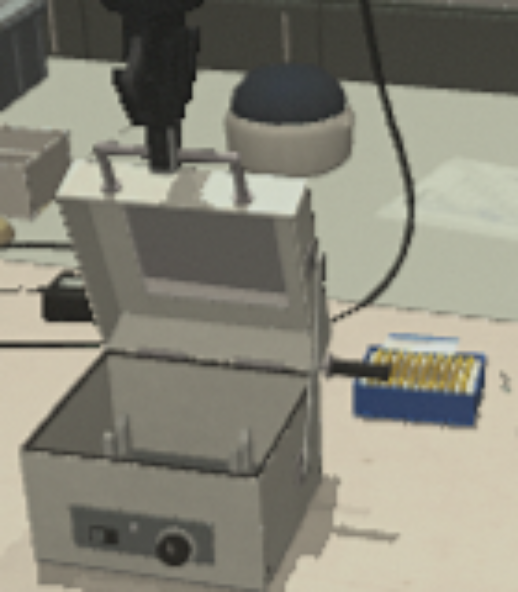

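Hood is up, and the stay looks nearly straight with its handle at crop (360,367), full image (317,169). I'll compare that with the predicted locked and straight positions.

```bash
cat >> h.py <<'E'
def handle(a): return tw(.018+.0877*np.cos(a),-.141,.063+.0877*np.sin(a))  # a from +x(rear), up
def handle_pts():
    out=[]
    for n in("top","side"):
        d,z=robot.snapshot(n);P=cloud(n,z);m=(d.max(-1)<70)&(P[...,0]>.45)&(P[...,0]<.72)&(P[...,1]>-.065)&(P[...,1]<.0)&(P[...,2]>.03)&(P[...,2]<.18)
        q=P[m];out.append((n,len(q),np.median(q,0).round(4) if len(q) else 0))
    return out
E
python3 - <<'E'
from h import *
aL=np.arctan2(.082,.031)
for k in(0,.1,.2,.3):print(k,handle(aL+k).round(4),proj("side",handle(aL+k)).round(1),proj("top",handle(aL+k)).round(1))
print(handle_pts())
E
```

```text
0 [ 0.6417 -0.0211  0.145 ] [[315.4 169.2]] [[307.6 157.8]]
0.1 [ 0.6334 -0.0215  0.1477] [[314.7 169.6]] [[307.8 160.7]]
0.2 [ 0.6248 -0.022   0.1496] [[314.  170.4]] [[308.1 163.8]]
0.3 [ 0.6161 -0.0224  0.1505] [[313.3 171.4]] [[308.3 167.1]]
[('top', 92, array([ 0.6398, -0.0271,  0.1505])), ('side', 54, array([ 0.638 , -0.0261,  0.147 ]))]
```

>>> servo_tool([
  [-1, 0, 0.04, -0.01, 0, 0, 0],
  [-1, 0, 0.04, -0.01, 0, 0, 0],
  [-1, 0, 0, 0, 0, 0, 0],
  [-1, 0, 0, 0, 0, 0, 0],
])

```text
time: 5.88
position: [0.6147, 0.1195, 0.3853]
eef_rot: [-179.8, -0.0, 93.2]
wrist_force: [-7.6, -0.9, 13.7]
finger_gap: 0.0076
finger_force: 62.7
```

Run:
```python
from h import *
print(handle_pts());print(robot.sense()["torque"])
```

```text
[('top', 92, array([ 0.6374, -0.0271,  0.1515])), ('side', 57, array([ 0.6345, -0.0282,  0.1478]))]
[-0.33477387  1.68029008 -0.08952884]
```

>>> servo_tool([
  [-1, 0, -0.04, 0.01, 0, 0, 0],
  [-1, 0, -0.04, 0.01, 0, 0, 0],
  [-1, 0, -0.04, 0.01, 0, 0, 0],
  [-1, 0, 0, 0, 0, 0, 0],
])

```text
time: 6.32
position: [0.6104, 0.1193, 0.3842]
eef_rot: [179.9, -0.0, 93.2]
wrist_force: [-2.8, -1.6, 11.2]
finger_gap: 0.0074
finger_force: 62.4
```

Run:
```python
from h import *
print(handle_pts());print(robot.sense()["wrist_force"],robot.sense()["torque"])
```

```text
[('top', 93, array([ 0.6404, -0.0273,  0.1508])), ('side', 53, array([ 0.637 , -0.0269,  0.147 ]))]
[-2.89030503 -1.11257835 11.18967751] [-0.19951229  0.81133489  0.00742482]
```

>>> servo_tool([
  [-1, 0, -0.04, 0.01, 0, 0, 0],
  [-1, 0, -0.03, 0.01, 0, 0, 0],
  [-1, 0, 0, 0, 0, 0, 0],
  [-1, 0, 0, 0, 0, 0, 0],
])

```text
time: 6.75
position: [0.609, 0.1192, 0.3839]
eef_rot: [179.6, -0.0, 93.2]
wrist_force: [0.6, -1.6, 10.4]
finger_gap: 0.0072
finger_force: 62.3
```

Run:
```python
from h import *
print(handle_pts());print(robot.sense()["wrist_force"],robot.sense()["torque"])
```

```text
[('top', 92, array([ 0.6405, -0.0284,  0.1504])), ('side', 54, array([ 0.6378, -0.0256,  0.1468]))]
[ 0.95350127 -0.93513982 10.79519153] [-0.1964168   0.0445427   0.01583773]
```

>>> servo_tool([
  [-0.5, 0, 0, 0, 0, 0, 0],
  [-0.5, 0, 0, 0, 0, 0, 0],
  [-0.5, 0, 0, 0, 0, 0, 0],
])

```text
time: 7.1
position: [0.606, 0.1198, 0.3801]
eef_rot: [-179.9, 0.0, 93.2]
wrist_force: [0.2, 0.6, 0.3]
finger_gap: 0.0213
finger_force: 0.0
```

```bash
cat >> h.py <<'E'
AX=62.
def tdir(az,tilt,axis): # tool tilted by tilt deg, its back leaning toward azimuth az; fingers close along azimuth axis
    a,t,x=np.radians([az,tilt,axis]);return tool([-np.sin(t)*np.cos(a),-np.sin(t)*np.sin(a),-np.cos(t)],[np.cos(x),np.sin(x),0])
def path(cur,grasp,rot,n,off=.054):
    "n equal rows: world-straight shift + turn; prints rows in running tool axes"
    from scipy.spatial.transform import Slerp
    p,r=cur;q=np.array(grasp)-rot.apply([0,0,off]);S=Slerp([0,1],R.concatenate([r,rot]))
    R_=[S(i/n) for i in range(n+1)]
    for i in range(n):print((R_[i].inv().apply((q-p)/n)/.05).round(3).tolist(),((R_[i].inv()*R_[i+1]).as_rotvec()/np.pi).round(4).tolist())
    return q,rot
E
python3 - <<'E'
from h import *
print(handle_pts());p,r,s=now();print(s["wrist_force"],s["finger_gap"])
P=np.array([P for P in np.load("top0.npy")[None]])
# wheel fit, both cameras
for n in("top","side"):
    w=cloud(n,np.load(n+"0.npy")).reshape(-1,3);q=w[(w[:,0]>.38)&(w[:,0]<.5)&(w[:,1]>-.31)&(w[:,1]<-.2)&(w[:,2]>.072)&(w[:,2]<.1)]
    c,V=cv2.PCACompute(q[:,:2].astype(np.float32),None)
    print(n,c,np.degrees(np.arctan2(V[0,1],V[0,0]))%180-90)
# up 60mm, then to above rotor
G=tdir(AX+90,20,AX);print(G.as_euler('xyz',degrees=True))
p1=p+[0,0,.08]
C=np.array([.4425,-.2608,.054]);u=-G.apply([0,0,1])
print("above");q=path((p1,r),C+.029*u+[0,0,.09],G,16);print(q[0])
E
```

```text
[('top', 92, array([ 0.641 , -0.0284,  0.1508])), ('side', 53, array([ 0.6381, -0.0269,  0.1466]))]
[-0.17217008 -0.58275436 -0.80101786] 0.021706062603387876
top [[ 0.43966153 -0.25848788]] 61.985046
side [[ 0.43426788 -0.25925782]] 57.863663
[180.  20. 152.]
above
[-0.445, -0.261, 0.298] [-0.0036, -0.0063, -0.0202]
[-0.421, -0.292, 0.304] [-0.0036, -0.0063, -0.0202]
[-0.396, -0.321, 0.308] [-0.0036, -0.0063, -0.0202]
[-0.368, -0.349, 0.312] [-0.0036, -0.0063, -0.0202]
[-0.339, -0.375, 0.315] [-0.0036, -0.0063, -0.0202]
[-0.308, -0.399, 0.317] [-0.0036, -0.0063, -0.0202]
[-0.276, -0.421, 0.318] [-0.0036, -0.0063, -0.0202]
[-0.242, -0.441, 0.319] [-0.0036, -0.0063, -0.0202]
[-0.208, -0.459, 0.318] [-0.0036, -0.0063, -0.0202]
[-0.172, -0.474, 0.317] [-0.0036, -0.0063, -0.0202]
[-0.135, -0.488, 0.314] [-0.0036, -0.0063, -0.0202]
[-0.097, -0.499, 0.311] [-0.0036, -0.0063, -0.0202]
[-0.059, -0.507, 0.307] [-0.0036, -0.0063, -0.0202]
[-0.021, -0.513, 0.302] [-0.0036, -0.0063, -0.0202]
[0.018, -0.517, 0.296] [-0.0036, -0.0063, -0.0202]
[0.056, -0.518, 0.289] [-0.0036, -0.0063, -0.0202]
[ 0.41743517 -0.2474728   0.22199449]
```

>>> servo_tool([
  [-0.5, 0, 0, -0.4, 0, 0, 0],
  [-0.5, 0, 0, -0.6, 0, 0, 0],
  [-0.5, 0, 0, -0.6, 0, 0, 0],
  [-0.1, -0.445, -0.261, 0.298, -0.0036, -0.0063, -0.0202],
  [-0.1, -0.421, -0.292, 0.304, -0.0036, -0.0063, -0.0202],
  [-0.1, -0.396, -0.321, 0.308, -0.0036, -0.0063, -0.0202],
  [-0.1, -0.368, -0.349, 0.312, -0.0036, -0.0063, -0.0202],
  [-0.1, -0.339, -0.375, 0.315, -0.0036, -0.0063, -0.0202],
  [-0.1, -0.308, -0.399, 0.317, -0.0036, -0.0063, -0.0202],
  [-0.1, -0.276, -0.421, 0.318, -0.0036, -0.0063, -0.0202],
  [-0.1, -0.242, -0.441, 0.319, -0.0036, -0.0063, -0.0202],
])

```text
time: 8.12
position: [0.5114, -0.0646, 0.3407]
eef_rot: [177.3, 10.0, 122.4]
wrist_force: [0.1, 0.0, -0.5]
finger_gap: 0.038
finger_force: 0.0
```

>>> servo_tool([
  [-0.1, -0.208, -0.459, 0.318, -0.0036, -0.0063, -0.0202],
  [-0.1, -0.172, -0.474, 0.317, -0.0036, -0.0063, -0.0202],
  [-0.1, -0.135, -0.488, 0.314, -0.0036, -0.0063, -0.0202],
  [-0.1, -0.097, -0.499, 0.311, -0.0036, -0.0063, -0.0202],
  [-0.1, -0.059, -0.507, 0.307, -0.0036, -0.0063, -0.0202],
  [-0.1, -0.021, -0.513, 0.302, -0.0036, -0.0063, -0.0202],
  [-0.1, 0.018, -0.517, 0.296, -0.0036, -0.0063, -0.0202],
  [-0.1, 0.056, -0.518, 0.289, -0.0036, -0.0063, -0.0202],
  [-0.1, 0, 0, 0, 0, 0, 0],
])

```text
time: 8.87
position: [0.4231, -0.2344, 0.2317]
eef_rot: [179.8, 18.6, 149.0]
wrist_force: [0.1, 0.3, -0.3]
finger_gap: 0.0386
finger_force: 0.0
```

Run:
```python
from h import *
G=tdir(AX+90,20,AX);u=-G.apply([0,0,1]);C=np.array([.4415,-.2607,.054])
p,r,s=now();print(p,s["joint_positions"].round(1),s["finger_gap"])
print(delta(C+.029*u+[0,0,.09],G))
path((p,r),C+.029*u+[0,0,.02],G,4)
q=C+.029*u-G.apply([0,0,.054]);print("then");path((q+[0,0,.02],G),C+.029*u,G,2)
for n in("top","side"):
    d,z=robot.snapshot(n);
    if n=="side":cv2.imwrite("pics/s3.png",cv2.resize(d[130:290,300:460],None,fx=3.7,fy=3.7))
print(proj("side",[C,p+G.apply([0,0,.054])]))
```

```text
[ 0.42314994 -0.2343639   0.23172437] [ 19.3  20.3   3.9 135.8  11.7   5.6  70.2] 0.03856265822033524
(array([ 0.04399653, -0.29276108,  0.18960846]), array([-0.0045876 , -0.00774582, -0.01593118]))
[0.123, -0.074, 0.379] [-0.0011, -0.0019, -0.004]
[0.126, -0.074, 0.378] [-0.0011, -0.0019, -0.004]
[0.129, -0.074, 0.377] [-0.0011, -0.0019, -0.004]
[0.132, -0.074, 0.376] [-0.0011, -0.0019, -0.004]
then
[0.068, -0.0, 0.188] [0.0, 0.0, 0.0]
[0.068, -0.0, 0.188] [0.0, 0.0, 0.0]
[[380.63719833 246.19790566]
 [376.99290873 204.59083474]]
```

View pics/s3.png

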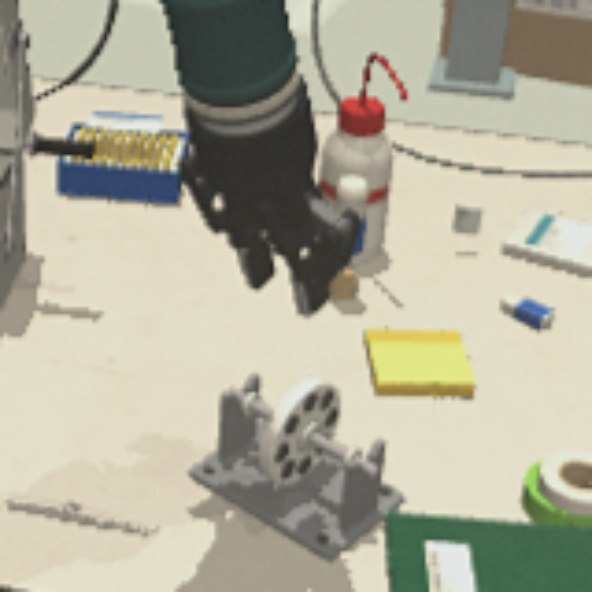

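The wheel centre sits at crop (302,432), within about 1 px of the prediction. But joint 6 is near its limit at this tilt, so I'll grip upright and tilt later, since the rotor is symmetric about its axle.

Run:
```python
from h import *
G=tdir(AX+90,0,AX);C=np.array([.4415,-.2607,.054])
p,r,s=now()
path((p,r),C+[0,0,.029+.05],G,5)
```

```text
[-0.045, -0.068, 0.21] [-0.0002, 0.0209, -0.0031]
[-0.058, -0.068, 0.207] [-0.0002, 0.0209, -0.0031]
[-0.071, -0.069, 0.203] [-0.0002, 0.0209, -0.0031]
[-0.083, -0.07, 0.198] [-0.0002, 0.0209, -0.0031]
[-0.095, -0.071, 0.192] [-0.0002, 0.0209, -0.0031]
```

>>> servo_tool([
  [-0.1, -0.045, -0.068, 0.21, 0, 0.0209, -0.0031],
  [-0.1, -0.058, -0.068, 0.207, 0, 0.0209, -0.0031],
  [-0.1, -0.071, -0.069, 0.203, 0, 0.0209, -0.0031],
  [-0.1, -0.083, -0.07, 0.198, 0, 0.0209, -0.0031],
  [-0.1, -0.095, -0.071, 0.192, 0, 0.0209, -0.0031],
  [-0.1, 0, 0, 0, 0, 0, 0],
])

```text
time: 9.47
position: [0.4457, -0.2607, 0.1867]
eef_rot: [-179.9, 0.2, 152.1]
wrist_force: [-0.3, 0.0, 0.0]
finger_gap: 0.0386
finger_force: 0.0
```

Run:
```python
from h import *
G=tdir(AX+90,0,AX);C=np.array([.4415,-.2607,.054])
p,r,s=now();print(s["joint_positions"].round(1),G.as_euler('xyz',degrees=True))
print(delta(C+[0,0,.079],G),delta(C+[0,0,.029],G))
```

```text
[ 30.8  29.4  -7.4 123.8   8.3  27.   79.1] [180.   0. 152.]
(array([ 0.07471791, -0.03950913, -0.00529373]), array([-0.00049727,  0.00101138,  0.0005981 ])) (array([ 0.0778938 , -0.03794393,  0.9947    ]), array([-0.00049727,  0.00101138,  0.0005981 ]))
```

>>> servo_tool([
  [-0.1, 0.075, -0.038, 0.25, 0, 0, 0],
  [-0.1, 0, 0, 0.25, 0, 0, 0],
  [-0.1, 0, 0, 0.25, 0, 0, 0],
  [-0.1, 0, 0, 0.245, 0, 0, 0],
  [-0.1, 0, 0, 0, 0, 0, 0],
])

```text
time: 9.88
position: [0.4372, -0.2583, 0.1365]
eef_rot: [-179.8, -0.0, 152.2]
wrist_force: [-0.2, -0.0, -0.7]
finger_gap: 0.0381
finger_force: 0.0
```

>>> servo_tool([
  [-1, 0, 0, 0, 0, 0, 0],
  [-1, 0, 0, 0, 0, 0, 0],
  [-1, 0, 0, 0, 0, 0, 0],
  [-1, 0, 0, 0, 0, 0, 0],
  [-1, 0, 0, 0, 0, 0, 0],
])

```text
time: 10.3
position: [0.438, -0.26, 0.1383]
eef_rot: [-179.8, 0.1, 152.1]
wrist_force: [0.0, 3.4, 6.3]
finger_gap: 0.011
finger_force: 60.9
```

Run:
```python
from h import *
p,r,s=now();print(s["joint_positions"].round(1),s["wrist_force"],s["torque"],s["finger_gap"])
C=np.array([.4415,-.2607,.054]);print(delta(C+[0,0,.029],tdir(AX+90,0,AX)))
```

```text
[ 29.9  34.1  -5.8 125.9   9.9  20.3  77.8] [0.0315217  3.3759915  6.27137544] [ 0.71944147 -0.06840607  0.01649708] 0.011047994548887817
(array([-0.06717663,  0.02087139,  0.02679822]), array([-0.00083926,  0.00081203,  0.0005051 ]))
```

>>> servo_tool([
  [-1, 0, 0, -0.2, 0, 0, 0],
  [-1, 0, 0, -0.4, 0, 0, 0],
  [-1, 0, 0, -0.6, 0, 0, 0],
  [-1, 0, 0, -0.6, 0, 0, 0],
  [-1, 0, 0, -0.5, 0, 0, 0],
  [-1, 0, 0, 0, 0, 0, 0],
])

```text
time: 10.8
position: [0.4392, -0.2618, 0.2573]
eef_rot: [-179.8, 0.6, 152.0]
wrist_force: [0.7, -0.5, -1.9]
finger_gap: 0.0108
finger_force: 59.7
```

```bash
cat >> h.py <<'E'
def slot(tilt): return tdir(YAW+180,tilt,YAW+90)
OFF=.0843
E
python3 - <<'E'
from h import *
p,r,s=now();print(p,s["wrist_force"],s["torque"],s["finger_gap"])
d,z=robot.snapshot("side");P=cloud("side",z)
cv2.imwrite("pics/s4.png",cv2.resize(d[130:290,300:460],None,fx=3.7,fy=3.7))
q=path((p,r),tw(-.03,0,.19),slot(20),14,OFF);print(q[0])
E
```

```text
[ 0.43916664 -0.26182097  0.25730814] [ 0.67177033 -0.5230098  -1.88670485] [-0.01950772 -0.0654502  -0.03315079] 0.010837371615975231
[0.142, 0.533, -0.02] [-0.0023, -0.0075, -0.0121]
[0.121, 0.538, -0.02] [-0.0023, -0.0075, -0.0121]
[0.1, 0.542, -0.018] [-0.0023, -0.0075, -0.0121]
[0.079, 0.546, -0.017] [-0.0023, -0.0075, -0.0121]
[0.057, 0.549, -0.014] [-0.0023, -0.0075, -0.0121]
[0.036, 0.55, -0.011] [-0.0023, -0.0075, -0.0121]
[0.015, 0.552, -0.008] [-0.0023, -0.0075, -0.0121]
[-0.006, 0.552, -0.004] [-0.0023, -0.0075, -0.0121]
[-0.027, 0.551, 0.0] [-0.0023, -0.0075, -0.0121]
[-0.048, 0.55, 0.005] [-0.0023, -0.0075, -0.0121]
[-0.069, 0.547, 0.01] [-0.0023, -0.0075, -0.0121]
[-0.09, 0.544, 0.016] [-0.0023, -0.0075, -0.0121]
[-0.11, 0.54, 0.022] [-0.0023, -0.0075, -0.0121]
[-0.13, 0.536, 0.029] [-0.0023, -0.0075, -0.0121]
[0.52674566 0.11417223 0.26921609]
```

View pics/s4.png

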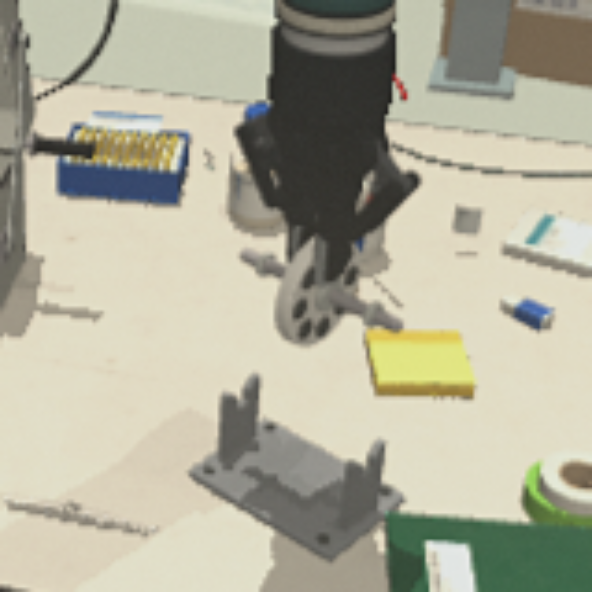

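The rotor is held with its axle ends at crop (245,257) and (400,325). I'll check these against the prediction while moving on.

Run:
```python
from h import *
p,r,s=now();C=p+r.apply([0,0,OFF]);y=r.apply([0,1,0])
print(proj("side",[C,C+.066*y,C-.066*y]).round(1)); x=r.apply([1,0,0])
print("per mm tool x",proj("side",[C+.01*x])-proj("side",[C]))
```

```text
[[384.3 209.4]
 [363.5 199.6]
 [406.9 220. ]]
per mm tool x [[-2.51117693  1.63045907]]
```

>>> servo_tool([
  [-1, 0.142, 0.533, -0.02, -0.0023, -0.0075, -0.0121],
  [-1, 0.121, 0.538, -0.02, -0.0023, -0.0075, -0.0121],
  [-1, 0.1, 0.542, -0.018, -0.0023, -0.0075, -0.0121],
  [-1, 0.079, 0.546, -0.017, -0.0023, -0.0075, -0.0121],
  [-1, 0.057, 0.549, -0.014, -0.0023, -0.0075, -0.0121],
  [-1, 0.036, 0.55, -0.011, -0.0023, -0.0075, -0.0121],
  [-1, 0.015, 0.552, -0.008, -0.0023, -0.0075, -0.0121],
])

```text
time: 11.43
position: [0.4796, -0.0713, 0.2575]
eef_rot: [178.6, 9.6, 167.3]
wrist_force: [1.0, -0.6, -2.7]
finger_gap: 0.0111
finger_force: 59.6
```

>>> servo_tool([
  [-1, -0.006, 0.552, -0.004, -0.0023, -0.0075, -0.0121],
  [-1, -0.027, 0.551, 0, -0.0023, -0.0075, -0.0121],
  [-1, -0.048, 0.55, 0.005, -0.0023, -0.0075, -0.0121],
  [-1, -0.069, 0.547, 0.01, -0.0023, -0.0075, -0.0121],
  [-1, -0.09, 0.544, 0.016, -0.0023, -0.0075, -0.0121],
  [-1, -0.11, 0.54, 0.022, -0.0023, -0.0075, -0.0121],
  [-1, -0.13, 0.536, 0.029, -0.0023, -0.0075, -0.0121],
  [-1, 0, 0, 0, 0, 0, 0],
])

```text
time: 12.1
position: [0.5248, 0.1229, 0.2647]
eef_rot: [179.4, 19.5, -176.6]
wrist_force: [0.6, 1.4, -0.7]
finger_gap: 0.0106
finger_force: 59.6
```

Run:
```python
from h import *
p,r,s=now();print(s["joint_positions"].round(1),s["wrist_force"]);print(handle_pts())
print(delta(tw(-.03,0,.19),slot(20),off=OFF))
for n in("top","side"):
    d,z=robot.snapshot(n);np.save(n+"5.npy",z);cv2.imwrite(f"pics/{n}5.png",d)
a=cv2.imread("pics/top5.png")[130:260,200:330];b=cv2.imread("pics/side5.png")[90:220,220:350]
cv2.imwrite("pics/c5.png",cv2.resize(np.hstack([a,b]),None,fx=3,fy=3,interpolation=2))
C=p+r.apply([0,0,OFF]);y=r.apply([0,1,0])
for n in("top","side"):print(n,proj(n,[C,C+.066*y,C-.066*y,tw(0,.055,.07),tw(0,-.055,.07),tw(0,.055,.094),tw(0,-.055,.094)]).round(1).tolist())
```

```text
[-17.1  19.9  -3.9 128.   26.1  14.7  48.7] [ 0.58779826  1.42109065 -0.73468384]
[('top', 95, array([ 0.6409, -0.0273,  0.1506])), ('side', 52, array([ 0.6376, -0.0274,  0.1466]))]
(array([-0.09121051, -0.0555827 , -0.07835337]), array([ 0.00176951, -0.00413865,  0.0002102 ]))
top [[245.1, 190.7], [216.7, 193.2], [273.4, 188.2], [235.2, 190.3], [277.0, 187.0], [233.3, 188.2], [276.1, 184.8]]
side [[258.1, 164.1], [237.0, 161.8], [279.7, 166.5], [251.4, 190.9], [284.8, 195.1], [250.7, 184.3], [284.4, 188.3]]
```

View pics/c5.png

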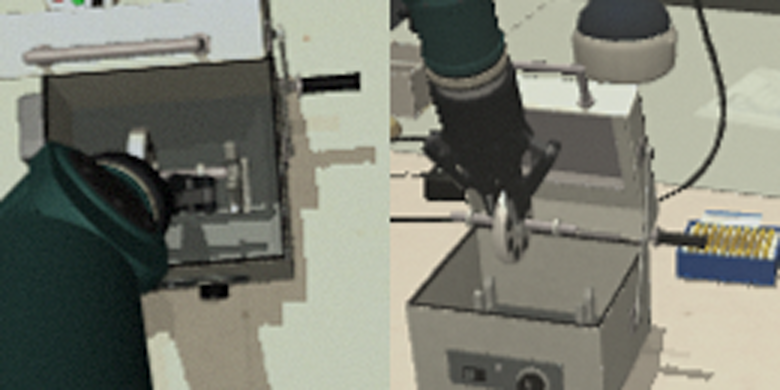

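```bash
cat >> h.py <<'E'
def rc(C,rot,dx=-.0035): return C-rot.apply([dx,0,0])
E
python3 - <<'E'
from h import *
p,r,s=now();S=slot(14)
q=path((p,r),rc(tw(0,0,.16),S),S,5,OFF)
print("down to .10");q=path(q,rc(tw(0,0,.10),S),S,4,OFF)
E
```

```text
[-0.113, -0.001, 0.138] [0.0002, 0.0058, -0.0002]
[-0.116, -0.001, 0.136] [0.0002, 0.0058, -0.0002]
[-0.118, -0.001, 0.134] [0.0002, 0.0058, -0.0002]
[-0.121, -0.001, 0.132] [0.0002, 0.0058, -0.0002]
[-0.123, -0.001, 0.129] [0.0002, 0.0058, -0.0002]
down to .10
[0.073, 0.0, 0.291] [0.0, 0.0, 0.0]
[0.073, 0.0, 0.291] [0.0, 0.0, 0.0]
[0.073, 0.0, 0.291] [0.0, 0.0, 0.0]
[0.073, 0.0, 0.291] [0.0, 0.0, 0.0]
```

>>> servo_tool([
  [-1, -0.113, 0, 0.138, 0, 0.0058, 0],
  [-1, -0.116, 0, 0.136, 0, 0.0058, 0],
  [-1, -0.118, 0, 0.134, 0, 0.0058, 0],
  [-1, -0.121, 0, 0.132, 0, 0.0058, 0],
  [-1, -0.123, 0, 0.129, 0, 0.0058, 0],
  [-1, 0, 0, 0, 0, 0, 0],
  [-1, 0, 0, 0, 0, 0, 0],
])

```text
time: 12.88
position: [0.5637, 0.1174, 0.2418]
eef_rot: [179.6, 14.2, -177.2]
wrist_force: [0.5, -0.7, -0.6]
finger_gap: 0.0107
finger_force: 59.6
```

Run:
```python
from h import *
p,r,s=now();S=slot(14);print(s["joint_positions"].round(1),s["wrist_force"])
for z in (.16,.11,.07):print(z,delta(rc(tw(0,0,z),S),S,off=OFF))
d,z=robot.snapshot("top");P=cloud("top",z)
cv2.imwrite("pics/t6.png",cv2.resize(d[140:240,200:310],None,fx=5,fy=5,interpolation=2))
C=p+r.apply([-.0035,0,OFF]);y=r.apply([0,1,0])
print(((proj("top",[C+.03*y,C-.03*y,C-.05*y,C-.066*y,tw(0,-.055,.094),tw(0,.055,.094)])-[200,140])*5+2).round(0).tolist())
for l in(-.03,-.055,-.06):
  u=proj("top",C+l*y)[0].round().astype(int);print(l,P[u[1]-3:u[1]+4,u[0]].round(3).tolist())
```

```text
[-10.2  25.2  -9.7 121.7  21.6  20.9  54.9] [ 0.47869858 -0.70830602 -0.63568057]
0.16 (array([ 0.04328364, -0.02752673,  0.00602883]), array([ 0.00187665,  0.00113458, -0.00100305]))
0.11 (array([ 0.28865227, -0.03401246,  0.97543698]), array([ 0.00187665,  0.00113458, -0.00100305]))
0.07 (array([ 0.48494717, -0.03920105,  1.75096351]), array([ 0.00187665,  0.00113458, -0.00100305]))
[[188.0, 201.0], [313.0, 192.0], [354.0, 189.0], [387.0, 186.0], [383.0, 226.0], [168.0, 243.0]]
-0.03 [[0.572, 0.078, 0.248], [0.57, 0.078, 0.245], [0.56, 0.074, 0.275], [0.558, 0.074, 0.272], [0.556, 0.074, 0.272], [0.554, 0.074, 0.272], [0.56, 0.078, 0.242]]
-0.055 [[0.64, 0.081, 0.016], [0.594, 0.065, 0.166], [0.565, 0.054, 0.262], [0.563, 0.055, 0.26], [0.561, 0.054, 0.262], [0.559, 0.054, 0.261], [0.557, 0.055, 0.26]]
-0.06 [[0.638, 0.073, 0.019], [0.595, 0.058, 0.164], [0.592, 0.058, 0.165], [0.589, 0.058, 0.166], [0.588, 0.058, 0.163], [0.604, 0.065, 0.093], [0.601, 0.065, 0.093]]
```

View pics/t6.png

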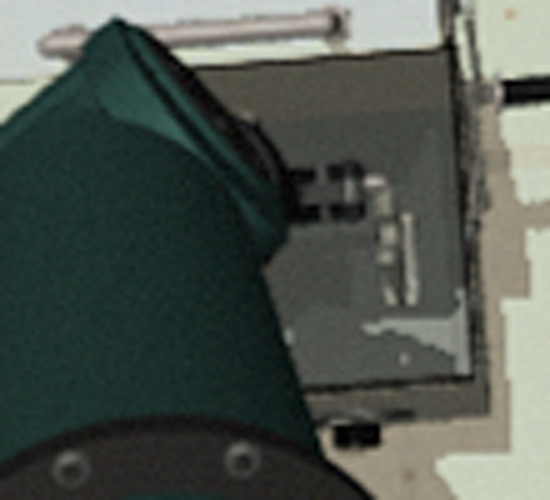

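The right axle end is at crop (375,182) and the right bearing plate spans about (383-410,180-305). I'll check the plate geometry from depth.

Run:
```python
from h import *
for n in("top","side"):
    d,z=robot.snapshot(n);P=cloud(n,z).reshape(-1,3)
    T=R.from_euler('z',-YAW,degrees=True).apply(P-T0)
    q=T[(abs(T[:,0])<.03)&(abs(T[:,1]+.055)<.009)&(T[:,2]>.06)&(T[:,2]<.105)]
    q=q[np.argsort(q[:,0])];print(n,(q*1000).round(0).astype(int).tolist()[:45])
    a=T[(abs(T[:,0])<.03)&(T[:,1]<-.055)&(T[:,1]>-.075)&(T[:,2]>.14)&(T[:,2]<.18)];print(" axle",(a*1000).round(0).astype(int).tolist())
```

```text
top [[-20, -52, 77], [-20, -53, 88], [-20, -58, 86], [-20, -53, 64], [-20, -55, 85], [-19, -59, 94], [-19, -57, 72], [-19, -56, 94], [-19, -54, 71], [-19, -51, 95], [-19, -59, 68], [-19, -53, 93], [-16, -59, 70], [-16, -56, 93], [-16, -59, 92], [-16, -51, 95], [-16, -54, 94], [-13, -54, 92], [-13, -56, 91], [-13, -59, 90], [-13, -59, 67], [-13, -51, 90], [-10, -56, 90], [-10, -54, 91], [-10, -59, 89], [-10, -59, 66], [-10, -51, 91], [-7, -59, 88], [-6, -59, 62], [-1, -52, 65], [-1, -54, 64], [1, -55, 67], [1, -57, 64], [2, -52, 64], [4, -57, 66], [4, -55, 63], [5, -52, 63], [6, -54, 88], [6, -57, 66], [7, -55, 64], [7, -52, 86], [7, -56, 74], [7, -53, 74], [7, -57, 83], [8, -59, 82]]
 axle [[7, -57, 163], [7, -60, 162], [3, -55, 166], [4, -57, 165], [3, -60, 167], [4, -62, 162], [0, -58, 169], [1, -60, 165], [1, -62, 164], [-1, -57, 162], [-1, -59, 161], [-1, -62, 164], [-3, -57, 162], [-2, -59, 157]]
side [[-21, -54, 82], [-20, -56, 79], [-20, -56, 75], [-19, -54, 92], [-19, -50, 91], [-19, -57, 92], [-18, -53, 77], [-18, -56, 81], [-18, -53, 84], [-18, -56, 88], [-18, -53, 95], [-17, -56, 84], [-16, -56, 94], [-16, -58, 76], [-16, -52, 86], [-15, -58, 80], [-15, -59, 94], [-15, -58, 90], [-15, -58, 86], [-14, -57, 72], [-12, -57, 81], [-12, -48, 90], [-8, -59, 79], [-5, -58, 70], [-5, -57, 66], [-4, -57, 73], [0, -59, 63], [2, -58, 66], [4, -58, 79], [5, -55, 81], [5, -52, 88], [7, -57, 70], [8, -57, 80], [8, -57, 73], [9, -54, 87], [9, -54, 83], [9, -50, 82], [10, -54, 89], [10, -56, 64], [11, -53, 74], [11, -58, 64], [11, -56, 85], [11, -56, 82], [12, -56, 89], [12, -58, 67]]
 axle [[3, -57, 166], [7, -59, 164], [-1, -58, 165], [-2, -62, 166], [-2, -55, 162], [-1, -58, 161], [-2, -61, 162], [-7, -60, 161], [1, -60, 157]]
```

>>> servo_tool([
  [-1, 0.07, -0.009, 0.244, 0, 0, 0],
  [-1, 0.07, -0.009, 0.244, 0, 0, 0],
  [-1, 0.07, -0.009, 0.244, 0, 0, 0],
  [-1, 0.07, -0.009, 0.244, 0, 0, 0],
  [-1, 0, 0, 0, 0, 0, 0],
])

```text
time: 13.45
position: [0.5595, 0.1162, 0.1897]
eef_rot: [179.7, 14.0, -177.1]
wrist_force: [-0.6, -1.2, -1.9]
finger_gap: 0.0109
finger_force: 59.6
```

Run:
```python
from h import *
p,r,s=now();S=slot(14);print(s["joint_positions"].round(1),s["wrist_force"])
for z in (.11,.085,.07):print(z,delta(rc(tw(0,0,z),S),S,off=OFF))
```

```text
[-13.9  29.7  -4.9 124.1  24.8  13.8  51.5] [-0.61671771 -1.23400028 -1.92761853]
0.11 (array([-0.05015174, -0.00679319, -0.01317705]), array([ 1.45426928e-03, -8.31492530e-05, -1.11650451e-04]))
0.085 (array([ 0.07068207, -0.00905217,  0.47199723]), array([ 1.45426928e-03, -8.31492530e-05, -1.11650451e-04]))
0.07 (array([ 0.14318236, -0.01040755,  0.7631018 ]), array([ 1.45426928e-03, -8.31492530e-05, -1.11650451e-04]))
```

>>> servo_tool([
  [-1, 0.02, -0.003, 0.157, 0, 0, 0],
  [-1, 0.025, -0.003, 0.157, 0, 0, 0],
  [-1, 0.025, -0.003, 0.157, 0, 0, 0],
  [-1, 0, 0, 0, 0, 0, 0],
])

```text
time: 13.78
position: [0.5627, 0.1162, 0.1668]
eef_rot: [179.7, 14.1, -177.1]
wrist_force: [0.4, 0.5, -2.3]
finger_gap: 0.011
finger_force: 59.6
```

>>> servo_tool([
  [-1, 0.018, 0, 0.073, 0, 0, 0],
  [-1, 0.018, 0, 0.073, 0, 0, 0],
  [-1, 0.018, 0, 0.073, 0, 0, 0],
  [-1, 0, 0, 0, 0, 0, 0],
])

```text
time: 14.12
position: [0.5631, 0.1161, 0.1555]
eef_rot: [179.7, 14.1, -177.1]
wrist_force: [-2.6, 0.6, -3.0]
finger_gap: 0.0109
finger_force: 59.5
```

Run:
```python
from h import *
p,r,s=now();S=slot(14);print(s["joint_positions"].round(1),s["wrist_force"],s["torque"])
for z in (.07,):print(z,delta(rc(tw(0,0,z),S),S,off=OFF))
```

```text
[-16.4  33.3  -1.5 124.8  26.4   9.1  49.8] [-2.55498645  0.59362566 -3.03779027] [-0.02679941  1.04005932  0.02737918]
0.07 (array([ 0.04861258, -0.00108204,  0.08126987]), array([ 0.0016879 ,  0.00061389, -0.00038866]))
```

>>> servo_tool([
  [-1, 0.04, 0, 0.04, 0, 0, 0],
  [-1, 0.015, 0, 0.04, 0, 0, 0],
  [-1, 0.005, 0, 0.02, 0, 0, 0],
  [-1, 0, 0, 0, 0, 0, 0],
])

```text
time: 14.45
position: [0.5628, 0.1164, 0.151]
eef_rot: [179.6, 14.3, -177.1]
wrist_force: [-1.0, 0.7, -2.3]
finger_gap: 0.0106
finger_force: 59.7
```

>>> servo_tool([
  [-1, 0.005, 0, 0.02, 0, 0, 0],
  [-1, 0.005, 0, 0.02, 0, 0, 0],
  [-1, 0, 0, 0, 0, 0, 0],
])

```text
time: 14.7
position: [0.5627, 0.1165, 0.1504]
eef_rot: [179.6, 14.4, -177.1]
wrist_force: [-4.6, 0.3, 10.7]
finger_gap: 0.0111
finger_force: 61.7
```

Run:
```python
from h import *
p,r,s=now();S=slot(14);print(s["wrist_force"],s["torque"])
print(delta(rc(tw(0,0,.07),S),S,off=OFF))
for n in("top","side"):
    d,z=robot.snapshot(n);P=cloud(n,z).reshape(-1,3)
    T=R.from_euler('z',-YAW,degrees=True).apply(P-T0)
    a=T[(abs(T[:,0])<.006)&(T[:,1]<-.059)&(T[:,1]>-.067)&(T[:,2]>.05)&(T[:,2]<.1)];print(n,(a*1000).round(0).astype(int).tolist())
    a=T[(abs(T[:,0])<.006)&(T[:,1]>.047)&(T[:,1]<.068)&(T[:,2]>.05)&(T[:,2]<.1)];print(" left",n,(a*1000).round(0).astype(int).tolist())
    a=T[(abs(T[:,0])<.006)&(T[:,1]<-.03)&(T[:,1]>-.059)&(T[:,2]>.05)&(T[:,2]<.1)];print(" in",n,(a*1000).round(0).astype(int).tolist())
```

```text
[-4.59179823  0.34037099 10.67844451] [-0.31006717  0.7783067   0.02093134]
(array([ 0.0165069 , -0.00909768, -0.01507133]), array([ 0.00200823,  0.00203159, -0.00039284]))
top [[5, -61, 72], [4, -63, 72], [1, -61, 75], [1, -63, 74], [-1, -60, 74], [-2, -63, 74], [0, -59, 58]]
 left top []
 in top [[3, -56, 78], [4, -58, 75], [2, -55, 74], [2, -58, 74], [-1, -55, 75], [-1, -58, 74], [-4, -55, 74], [-3, -59, 58], [-5, -59, 57]]
side [[5, -61, 72], [0, -62, 71], [-2, -60, 68], [1, -62, 67]]
 left side [[5, 57, 85], [-3, 54, 82], [3, 54, 75], [2, 50, 77], [0, 53, 74], [-3, 52, 72], [1, 54, 65], [-4, 48, 69], [-4, 52, 65], [-5, 48, 66]]
 in side [[-2, -31, 75], [-3, -34, 76], [1, -36, 74], [-3, -41, 77], [1, -43, 75], [5, -54, 75], [-5, -32, 74], [0, -33, 70], [1, -36, 70], [-4, -41, 75], [-4, -45, 75], [-6, -58, 78], [2, -59, 73], [-3, -34, 69], [-1, -37, 68], [-5, -41, 71], [-3, -44, 70], [1, -59, 70], [4, -57, 61]]
```

>>> servo_tool([
  [-1, 0.005, 0, 0.02, -0.001, 0, 0],
  [-1, 0, 0, 0, 0, 0, 0],
  [-0.4, 0, 0, 0, 0, 0, 0],
  [-0.4, 0, 0, 0, 0, 0, 0],
  [-0.4, 0, 0, 0, 0, 0, 0],
  [-0.4, 0, 0, 0, 0, 0, 0],
])

```text
time: 15.3
position: [0.563, 0.1163, 0.148]
eef_rot: [179.4, 14.3, -177.2]
wrist_force: [-0.8, -0.2, 0.5]
finger_gap: 0.0254
finger_force: 0.0
```

>>> servo_tool([
  [-0.4, 0, 0, -0.2, 0, 0, 0],
  [-0.4, 0, 0, -0.4, 0, 0, 0],
  [-0.4, 0, 0, -0.6, 0, 0, 0],
  [-0.4, 0, 0, -0.6, 0, 0, 0],
  [-0.4, 0, 0, -0.6, 0, 0, 0],
  [-0.4, 0, 0, 0, 0, 0, 0],
])

```text
time: 15.8
position: [0.534, 0.1142, 0.2697]
eef_rot: [179.3, 14.7, -177.2]
wrist_force: [-1.0, -0.2, 0.8]
finger_gap: 0.0254
finger_force: 0.0
```

Run:
```python
from h import *
p,r,s=now();print(s["wrist_force"],s["finger_gap"],p,s["joint_positions"].round(1))
print(handle_pts())
for n in("top","side"):
    d,z=robot.snapshot(n);P=cloud(n,z).reshape(-1,3)
    T=R.from_euler('z',-YAW,degrees=True).apply(P-T0)
    for sg in(1,-1):
        a=T[(abs(T[:,0])<.005)&(sg*T[:,1]>.05)&(sg*T[:,1]<.066)&(T[:,2]>.06)&(T[:,2]<.1)];print(n,sg,len(a),(a.max(0)*1000).round() if len(a) else 0)
    a=T[(abs(T[:,0])<.045)&(abs(T[:,1])<.012)&(T[:,2]>.08)&(T[:,2]<.13)];print("wheel",len(a),a.max(0),a.mean(0)) if len(a) else 0
```

```text
[-0.98305821 -0.2262348   0.76846699] 0.025395523788203447 [0.53396284 0.11420363 0.26973616] [ -8.6  20.8 -12.2 124.2  21.   22.3  54.9]
[('top', 95, array([ 0.6409, -0.0273,  0.1509])), ('side', 50, array([ 0.6369, -0.0258,  0.1469]))]
top 1 0 0
top -1 19 [  5. -50.  76.]
wheel 41 [0.03932945 0.00751579 0.11010901] [ 0.02335175 -0.00135382  0.09719497]
side 1 5 [ 4. 56. 86.]
side -1 10 [  3. -55.  77.]
wheel 120 [0.03412569 0.00892312 0.11192228] [-0.0060152  -0.00101251  0.09581149]
```

```bash
cat >> h.py <<'E'
HR=tdir(YAW-90,30,YAW)
AL=np.arctan2(.082,.031)
def hp(a,dy=-.006): return tw(.018+.0877*np.cos(a),-.141+dy,.063+.0877*np.sin(a))
E
python3 - <<'E'
from h import *
p,r,s=now()
q=path((p,r),np.array([.54,-.12,.28]),HR,14,0)
print(q[0])
u=-HR.apply([0,0,1]);print("B");q=path(q,hp(AL)+.07*u,HR,4);print(q[0])
E
```

```text
[-0.0, -0.333, -0.027] [-0.0049, 0.0136, 0.0361]
[-0.037, -0.331, -0.033] [-0.0049, 0.0136, 0.0361]
[-0.072, -0.324, -0.04] [-0.0049, 0.0136, 0.0361]
[-0.106, -0.313, -0.049] [-0.0049, 0.0136, 0.0361]
[-0.139, -0.298, -0.059] [-0.0049, 0.0136, 0.0361]
[-0.169, -0.28, -0.07] [-0.0049, 0.0136, 0.0361]
[-0.196, -0.258, -0.081] [-0.0049, 0.0136, 0.0361]
[-0.22, -0.233, -0.094] [-0.0049, 0.0136, 0.0361]
[-0.241, -0.205, -0.107] [-0.0049, 0.0136, 0.0361]
[-0.258, -0.175, -0.121] [-0.0049, 0.0136, 0.0361]
[-0.27, -0.143, -0.135] [-0.0049, 0.0136, 0.0361]
[-0.279, -0.11, -0.148] [-0.0049, 0.0136, 0.0361]
[-0.283, -0.076, -0.162] [-0.0049, 0.0136, 0.0361]
[-0.282, -0.041, -0.174] [-0.0049, 0.0136, 0.0361]
[ 0.54 -0.12  0.28]
B
[0.042, 0.533, 0.183] [0.0, 0.0, 0.0]
[0.042, 0.533, 0.183] [0.0, 0.0, 0.0]
[0.042, 0.533, 0.183] [0.0, 0.0, 0.0]
[0.042, 0.533, 0.183] [0.0, 0.0, 0.0]
[ 0.64520381 -0.08900063  0.2524207 ]
```

>>> servo_tool([
  [-0.4, 0, -0.333, -0.027, -0.0049, 0.0136, 0.0361],
  [-0.4, -0.037, -0.331, -0.033, -0.0049, 0.0136, 0.0361],
  [-0.4, -0.072, -0.324, -0.04, -0.0049, 0.0136, 0.0361],
  [-0.4, -0.106, -0.313, -0.049, -0.0049, 0.0136, 0.0361],
  [-0.4, -0.139, -0.298, -0.059, -0.0049, 0.0136, 0.0361],
  [-0.4, -0.169, -0.28, -0.07, -0.0049, 0.0136, 0.0361],
  [-0.4, -0.196, -0.258, -0.081, -0.0049, 0.0136, 0.0361],
  [-0.25, -0.22, -0.233, -0.094, -0.0049, 0.0136, 0.0361],
  [-0.25, -0.241, -0.205, -0.107, -0.0049, 0.0136, 0.0361],
  [-0.25, -0.258, -0.175, -0.121, -0.0049, 0.0136, 0.0361],
  [-0.25, -0.27, -0.143, -0.135, -0.0049, 0.0136, 0.0361],
  [-0.25, -0.279, -0.11, -0.148, -0.0049, 0.0136, 0.0361],
])

```text
time: 17.0
position: [0.5392, -0.0872, 0.2762]
eef_rot: [175.3, -24.9, 107.0]
wrist_force: [0.1, -0.7, -0.1]
finger_gap: 0.032
finger_force: 0.0
```

Run:
```python
from h import *
p,r,s=now();print(p,r.as_euler('xyz',degrees=True),HR.as_euler('xyz',degrees=True),s["joint_positions"].round(1))
u=-HR.apply([0,0,1]);q=path((p,r),hp(AL)+.07*u,HR,7)
```

```text
[ 0.5391807  -0.08723857  0.27615279] [175.30837707 -24.90901126 107.00715603] [180.   -30.    92.95] [ 24.1  27.7 -13.2 113.1 -23.5  50.4  44.7]
[-0.113, 0.285, 0.046] [-0.0014, 0.0036, 0.0101]
[-0.105, 0.289, 0.046] [-0.0014, 0.0036, 0.0101]
[-0.096, 0.292, 0.046] [-0.0014, 0.0036, 0.0101]
[-0.087, 0.294, 0.046] [-0.0014, 0.0036, 0.0101]
[-0.079, 0.297, 0.047] [-0.0014, 0.0036, 0.0101]
[-0.07, 0.299, 0.047] [-0.0014, 0.0036, 0.0101]
[-0.061, 0.301, 0.048] [-0.0014, 0.0036, 0.0101]
```

>>> servo_tool([
  [-0.25, -0.113, 0.285, 0.046, -0.0014, 0.0036, 0.0101],
  [-0.25, -0.105, 0.289, 0.046, -0.0014, 0.0036, 0.0101],
  [-0.25, -0.096, 0.292, 0.046, -0.0014, 0.0036, 0.0101],
  [-0.25, -0.087, 0.294, 0.046, -0.0014, 0.0036, 0.0101],
  [-0.25, -0.079, 0.297, 0.047, -0.0014, 0.0036, 0.0101],
  [-0.25, -0.07, 0.299, 0.047, -0.0014, 0.0036, 0.0101],
  [-0.25, -0.061, 0.301, 0.048, -0.0014, 0.0036, 0.0101],
  [-0.25, 0, 0, 0, 0, 0, 0],
  [-0.25, 0, 0, 0, 0, 0, 0],
])

```text
time: 17.75
position: [0.6452, -0.0875, 0.2523]
eef_rot: [180.0, -29.9, 93.3]
wrist_force: [0.1, 0.2, 0.3]
finger_gap: 0.0321
finger_force: 0.0
```

Run:
```python
from h import *
p,r,s=now();print(s["joint_positions"].round(1));u=-HR.apply([0,0,1])
print(handle_pts(),hp(AL));print(delta(hp(AL)+.07*u,HR),delta(hp(AL),HR))
d,z=robot.snapshot("side");cv2.imwrite("pics/s7.png",cv2.resize(d[80:220,240:400],None,fx=4,fy=4,interpolation=2))
```

```text
[ 21.   36.4 -11.  100.9 -27.6  54.7  33.4]
[('top', 84, array([ 0.6409, -0.027 ,  0.1504])), ('side', 52, array([ 0.6375, -0.0261,  0.1467]))] [ 0.64201301 -0.02708279  0.14503355]
(array([-0.03701326,  0.01455811,  0.00101037]), array([-0.00060713,  0.00088122,  0.00174384])) (array([-0.03314481,  0.01723901,  1.40100246]), array([-0.00060713,  0.00088122,  0.00174384]))
```

View pics/s7.png

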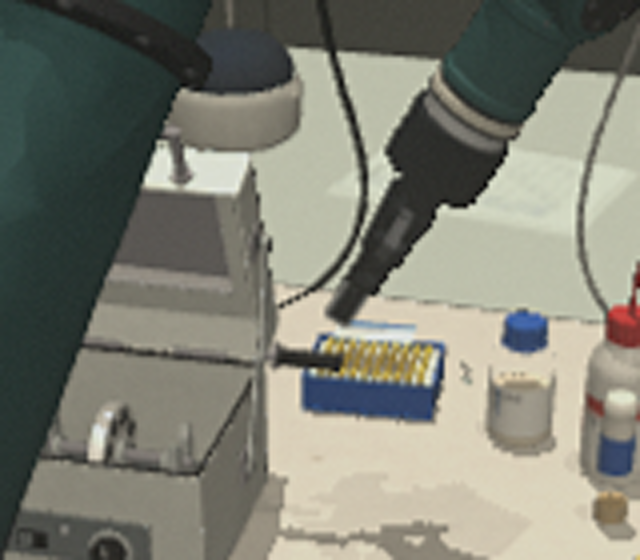

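The tool is lined up above the handle at crop (310,355), and the rotor is seated in the tub at (110,435). Now gripping the handle.

>>> servo_tool([
  [-0.25, -0.035, 0, 0.35, 0, 0, 0.0017],
  [-0.25, 0, 0, 0.35, 0, 0, 0],
  [-0.25, 0, 0, 0.35, 0, 0, 0],
  [-0.25, 0, 0, 0.2, 0, 0, 0],
  [-0.25, 0, 0, 0.15, 0, 0, 0],
  [-0.25, 0, 0, 0, 0, 0, 0],
])

```text
time: 18.4
position: [0.6428, -0.0533, 0.192]
eef_rot: [-179.9, -29.9, 93.0]
wrist_force: [0.4, 0.3, -0.2]
finger_gap: 0.0324
finger_force: 0.0
```

>>> servo_tool([
  [-0.5, 0, 0, 0, 0, 0, 0],
  [-0.5, 0, 0, 0, 0, 0, 0],
  [-1, 0, 0, 0, 0, 0, 0],
  [-1, 0, 0, 0, 0, 0, 0],
  [-1, 0, 0, 0, 0, 0, 0],
])

```text
time: 18.82
position: [0.6445, -0.0553, 0.1939]
eef_rot: [179.8, -29.8, 93.0]
wrist_force: [-0.5, -1.1, 4.3]
finger_gap: 0.0122
finger_force: 58.6
```

Run:
```python
from h import *
p,r,s=now();print(s["wrist_force"],s["torque"],s["finger_gap"]);g=p+r.apply([0,0,.054]);print(delta(hp(AL),HR),g,hp(AL))
print(handle_pts())
# arc in tool axes
a=AL+np.concatenate([[0,.03,.06,.09,.13,.18,.24],np.linspace(.32,1.92,21),[1.97,2.005,2.03]])
print(np.degrees(a[-1]))
for i in range(len(a)-1): print(i,round(a[i+1]-AL,3),(HR.inv().apply(hp(a[i+1])-hp(a[i]))/.05).round(3).tolist())
```

```text
[-0.4778662  -1.13613809  4.28209567] [-0.48520474  0.03693934  0.07683208] 0.012175869725045097
(array([ 0.00211245, -0.0211363 ,  0.04931418]), array([0.0009046 , 0.00129136, 0.00025238])) [ 0.64329238 -0.02852549  0.14701554] [ 0.64201301 -0.02708279  0.14503355]
[('top', 169, array([ 0.6405, -0.0301,  0.1615])), ('side', 79, array([ 0.6256, -0.033 ,  0.1501]))]
185.60139481990808
0 0.03 [0.009, -0.049, -0.015]
1 0.06 [0.008, -0.05, -0.014]
2 0.09 [0.007, -0.05, -0.013]
3 0.13 [0.009, -0.068, -0.015]
4 0.18 [0.009, -0.086, -0.016]
5 0.24 [0.008, -0.104, -0.014]
6 0.32 [0.006, -0.14, -0.01]
7 0.4 [0.0, -0.14, -0.0]
8 0.48 [-0.006, -0.14, 0.01]
9 0.56 [-0.011, -0.139, 0.019]
10 0.64 [-0.017, -0.136, 0.029]
11 0.72 [-0.022, -0.133, 0.038]
12 0.8 [-0.027, -0.129, 0.047]
13 0.88 [-0.032, -0.125, 0.056]
14 0.96 [-0.037, -0.119, 0.064]
15 1.04 [-0.042, -0.113, 0.072]
16 1.12 [-0.046, -0.106, 0.08]
17 1.2 [-0.05, -0.098, 0.087]
18 1.28 [-0.054, -0.09, 0.094]
19 1.36 [-0.057, -0.081, 0.099]
20 1.44 [-0.06, -0.071, 0.105]
21 1.52 [-0.063, -0.061, 0.109]
22 1.6 [-0.065, -0.051, 0.113]
23 1.68 [-0.067, -0.04, 0.116]
24 1.76 [-0.069, -0.03, 0.119]
25 1.84 [-0.07, -0.018, 0.12]
26 1.92 [-0.07, -0.007, 0.121]
27 1.97 [-0.044, 0.001, 0.076]
28 2.005 [-0.031, 0.003, 0.053]
29 2.03 [-0.022, 0.004, 0.038]
```

>>> servo_tool([
  [-1, 0.009, -0.049, -0.015, 0, 0, 0],
  [-1, 0.008, -0.05, -0.014, 0, 0, 0],
  [-1, 0.007, -0.05, -0.013, 0, 0, 0],
  [-1, 0.009, -0.068, -0.015, 0, 0, 0],
  [-1, 0.009, -0.086, -0.016, 0, 0, 0],
  [-1, 0.008, -0.104, -0.014, 0, 0, 0],
])

```text
time: 19.42
position: [0.6256, -0.056, 0.1986]
eef_rot: [179.6, -29.7, 93.0]
wrist_force: [5.4, -1.5, 0.8]
finger_gap: 0.012
finger_force: 59.5
```

```bash
cat >> h.py <<'E'
def arc():
    p,r,s=now();g=p+r.apply([0,0,.054]);T=R.from_euler('z',-YAW,degrees=True).apply(g-T0)
    v=T[[0,2]]-[.018,.063];print("da",round(np.arctan2(v[1],v[0])%(2*np.pi)-AL,3),"rad",np.hypot(*v).round(4),"y",T[1].round(4),"F",s["wrist_force"].round(1),"T",s["torque"].round(2),s["finger_gap"],s["joint_positions"].round(0))
def hood():
    for n in("top","side"):
        d,z=robot.snapshot(n);P=cloud(n,z).reshape(-1,3);T=R.from_euler('z',-YAW,degrees=True).apply(P-T0)
        b=T[(abs(T[:,1])<.105)&(T[:,2]>.13)&(T[:,0]<.15)&(T[:,0]>-.16)];rr=np.hypot(b[:,0]-.09,b[:,2]-.115)
        b=b[(rr>.208)&(rr<.232)]; print(n,"bar pts",len(b),np.median(np.arctan2(b[:,2]-.115,.09-b[:,0])).round(3)-.064 if len(b) else 0)
E
python3 - <<'E'
from h import *
arc();hood()
E
```

```text
da 0.211 rad 0.0897 y -0.1482 F [ 5.4 -1.5  0.8] T [-0.69 -0.5  -0.35] 0.01197393870584774 [ 20.  39. -13. 106. -30.  46.  35.]
top bar pts 296 1.1969999999999998
side bar pts 9 1.1889999999999998
```

>>> servo_tool([
  [-1, 0.006, -0.14, -0.01, 0, 0, 0],
  [-1, 0, -0.14, 0.002, 0, 0, 0],
  [-1, -0.006, -0.14, 0.012, 0, 0, 0],
  [-1, -0.011, -0.139, 0.022, 0, 0, 0],
  [-1, -0.017, -0.136, 0.032, 0, 0, 0],
])

```text
time: 19.93
position: [0.5871, -0.0581, 0.1942]
eef_rot: [-179.9, -29.8, 92.9]
wrist_force: [0.3, -5.5, 3.0]
finger_gap: 0.012
finger_force: 61.5
```

Run:
```python
from h import *
arc();hood()
```

```text
da 0.655 rad 0.0881 y -0.1483 F [ 0.3 -5.5  3. ] T [-1.36  0.45  0.15] 0.01202220680148359 [ 22.  37. -14. 111. -31.  44.  38.]
top bar pts 290 0.9689999999999999
side bar pts 13 0.94
```

>>> servo_tool([
  [-1, -0.022, -0.133, 0.038, 0, 0, 0],
  [-1, -0.027, -0.129, 0.047, 0, 0, 0],
  [-1, -0.032, -0.125, 0.056, 0, 0, 0],
  [-1, -0.037, -0.119, 0.064, 0, 0, 0],
  [-1, -0.042, -0.113, 0.072, 0, 0, 0],
  [-1, -0.046, -0.106, 0.08, 0, 0, 0],
  [-1, -0.05, -0.098, 0.087, 0, 0, 0],
])

```text
time: 20.62
position: [0.5471, -0.0601, 0.1677]
eef_rot: [179.9, -29.7, 92.9]
wrist_force: [2.5, -3.9, -4.2]
finger_gap: 0.0116
finger_force: 61.8
```

Run:
```python
from h import *
arc();hood()
```

```text
da 1.208 rad 0.0873 y -0.1484 F [ 2.5 -3.9 -4.2] T [-1.83 -0.3  -0.14] 0.011560400343547696 [ 24.  38. -15. 117. -32.  39.  42.]
top bar pts 280 0.591
side bar pts 17 0.5640000000000001
```

>>> servo_tool([
  [-1, -0.054, -0.09, 0.094, 0, 0, 0],
  [-1, -0.057, -0.081, 0.099, 0, 0, 0],
  [-1, -0.06, -0.071, 0.105, 0, 0, 0],
  [-1, -0.063, -0.061, 0.109, 0, 0, 0],
  [-1, -0.065, -0.051, 0.113, 0, 0, 0],
  [-1, -0.034, -0.02, 0.058, 0, 0, 0],
  [-1, -0.034, -0.02, 0.058, 0, 0, 0],
  [-1, 0, 0, 0, 0, 0, 0],
])

```text
time: 21.38
position: [0.5285, -0.0611, 0.1314]
eef_rot: [179.9, -29.7, 92.9]
wrist_force: [2.0, -5.5, -3.6]
finger_gap: 0.0119
finger_force: 61.9
```

Run:
```python
from h import *
arc();hood()
```

```text
da 1.681 rad 0.0866 y -0.1484 F [ 2.  -5.5 -3.6] T [-1.82 -0.4  -0.1 ] 0.011905648313949344 [ 26.  41. -17. 119. -33.  34.  45.]
top bar pts 258 0.249
side bar pts 27 0.244
```

>>> servo_tool([
  [-1, -0.035, -0.015, 0.06, 0, 0, 0],
  [-1, -0.035, -0.015, 0.06, 0, 0, 0],
  [-1, -0.035, -0.009, 0.06, 0, 0, 0],
  [-1, -0.035, -0.009, 0.06, 0, 0, 0],
  [-1, -0.035, -0.004, 0.06, 0, 0, 0],
  [-1, -0.035, -0.003, 0.06, 0, 0, 0],
  [-1, 0, 0, 0, 0, 0, 0],
])

```text
time: 22.07
position: [0.526, -0.0612, 0.1109]
eef_rot: [179.8, -29.7, 93.0]
wrist_force: [1.4, -5.3, -2.1]
finger_gap: 0.0121
finger_force: 62.0
```

Run:
```python
from h import *
arc();hood()
```

```text
da 1.92 rad 0.0865 y -0.1483 F [ 1.4 -5.3 -2.1] T [-1.71 -0.61 -0.12] 0.012080674919106717 [ 26.  43. -17. 120. -34.  32.  47.]
top bar pts 236 0.086
side bar pts 38 0.08399999999999999
```

>>> servo_tool([
  [-1, -0.022, 0, 0.038, 0, 0, 0],
  [-1, -0.022, 0, 0.038, 0, 0, 0],
  [-1, -0.016, 0, 0.027, 0, 0, 0],
  [-1, -0.016, 0.002, 0.027, 0, 0, 0],
  [-1, 0, 0, 0, 0, 0, 0],
])

```text
time: 22.58
position: [0.5262, -0.0612, 0.1039]
eef_rot: [179.8, -29.8, 93.0]
wrist_force: [1.5, -5.6, -2.2]
finger_gap: 0.012
finger_force: 62.1
```

Run:
```python
from h import *
arc();hood()
```

```text
da 2.001 rad 0.0864 y -0.1483 F [ 1.5 -5.6 -2.2] T [-1.64 -0.67 -0.11] 0.011998788656033333 [ 26.  44. -17. 120. -34.  31.  47.]
top bar pts 227 0.033
side bar pts 42 0.028999999999999998
```

>>> servo_tool([
  [-1, -0.012, 0.002, 0.02, 0, 0, 0],
  [-1, -0.012, 0.002, 0.02, 0, 0, 0],
  [-1, 0, 0, 0, 0, 0, 0],
  [-1, 0, 0, 0, 0, 0, 0],
])

```text
time: 23.02
position: [0.5264, -0.0612, 0.1018]
eef_rot: [179.8, -29.8, 93.0]
wrist_force: [0.5, -5.0, -1.0]
finger_gap: 0.012
finger_force: 62.1
```

Run:
```python
from h import *
arc();hood()
P=cloud("top",np.load("top0.npy"));
def med(P):
    P=P.reshape(-1,3);T=R.from_euler('z',-YAW,degrees=True).apply(P-T0);o=[]
    for x0,x1 in((-.08,-.065),(.065,.08)):
        q=T[(T[:,0]>x0)&(T[:,0]<x1)&(abs(T[:,1])<.09)&(T[:,2]>.14)&(T[:,2]<.19)];o.append(np.median(q[:,2]))
    return o
print(med(P),med(cloud("top",robot.snapshot("top")[1])))
```

```text
da 2.025 rad 0.0864 y -0.1483 F [ 0.5 -5.  -1. ] T [-1.57 -0.64 -0.07] 0.011958184565100897 [ 26.  44. -17. 120. -34.  31.  47.]
top bar pts 208 0.019000000000000003
side bar pts 30 0.017
[np.float64(0.16017002636101296), np.float64(0.16001105661777182)] [np.float64(0.15990005435598437), np.float64(0.1600094119314175)]
```

>>> servo_tool([
  [-1, -0.012, 0.002, 0.02, 0, 0, 0],
  [-1, -0.006, 0.001, 0.01, 0, 0, 0],
  [-1, 0, 0, 0, 0, 0, 0],
  [-1, 0, 0, 0, 0, 0, 0],
])

```text
time: 23.5
position: [0.527, -0.0614, 0.1008]
eef_rot: [179.8, -29.8, 92.9]
wrist_force: [1.5, -6.4, 4.3]
finger_gap: 0.0121
finger_force: 63.9
```

>>> servo_tool([
  [-0.5, 0, 0, 0, 0, 0, 0],
  [-0.3, 0, 0, 0, 0, 0, 0],
  [-0.3, 0, 0, 0, 0, 0, 0],
  [-0.3, 0, 0, 0, 0, 0, 0],
  [-0.3, 0, 0, -0.15, 0, 0, 0],
  [-0.3, 0, 0, -0.4, 0, 0, 0],
  [-0.3, 0, 0, -0.6, 0, 0, 0],
  [-0.3, 0, 0, -0.6, 0, 0, 0],
  [-0.3, 0, 0, -0.6, 0, 0, 0],
  [-0.3, 0, 0, 0, 0, 0, 0],
])

```text
time: 24.33
position: [0.5314, -0.1231, 0.2063]
eef_rot: [179.4, -29.5, 93.0]
wrist_force: [0.4, -0.4, 0.7]
finger_gap: 0.0302
finger_force: 0.0
```

Run:
```python
from h import *
arc();hood();print(handle_pts())
w=cloud("top",robot.snapshot("top")[1]);o=cloud("top",np.load("top0.npy"))
for u,v in((215,268),(300,276),(345,271),(395,141)): print(o[v,u].round(3),w[v,u].round(3))
```

```text
da 1.078 rad 0.1277 y -0.2106 F [ 0.4 -0.4  0.7] T [-0.55 -0.11 -0.08] 0.030167110278808015 [ 29.  34. -13. 115. -29.  46.  44.]
top bar pts 205 0.019000000000000003
side bar pts 48 0.017
[('top', 74, array([ 0.5236, -0.0304,  0.0593])), ('side', 60, array([ 0.5206, -0.033 ,  0.0564]))]
[0.386 0.233 0.02 ] [0.386 0.234 0.016]
[0.358 0.009 0.014] [0.358 0.009 0.012]
[ 0.368 -0.111  0.009] [ 0.368 -0.111  0.01 ]
[ 0.699 -0.251  0.091] [ 0.698 -0.251  0.092]
```

The hood is shut, the handle is back at its folded position and the loose things haven't moved. Handing in.

```bash
python3 -c "
from station import robot
print(robot.job_done())"
```

```text
the job is handed in; nothing more can be done
None
```

The rotor is fully seated in both slots, the hood is guided shut, the loose things are undisturbed and the job is handed in at about 24 s; however, while lowering onto the hood's bar the wrist force briefly read 141 N (limit 120 N), probably the gripper catching the hood's edge, so that limit was likely broken and the job may be failed for it.

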